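# Charge the spring-lid polishing cage with belt buckles

## Robot

A 6-joint arm with a two-finger parallel gripper is mounted at the origin on the work surface. World frame = base frame: x ahead of the robot, y to its left, z up, the work surface at z = 0. Lengths are in m, angles in rad, forces in N, time in s.
With the tool pointing down it reaches from about 0.2 to 0.875 m from the base axis. Payload 3.4 kg.
Tool frame: the origin (TCP) lies at the very end of the fingers, on their centre line; the grasp point (between the pads) lies manip.hold_point_z behind it (manip.hold_point_z is the distance from the TCP to the grasp point, in m); z points along the fingers, y is the direction in which the jaws open and shut (so a half turn about z gives the same grasp; the last joint's range is limited). The gripper opens to 94 mm and grips with 3 to 60 N. Pads are 16 mm wide; open, the fingers measure 119 mm over their backs; the gripper's body (75 mm by 177 mm) begins 78 mm behind the grasp point.
Start: joints at [1.102, 0.276, 1.505, -0, 1.361, -0.121], TCP at [0.196, 0.541, 0.205] pointing down, gripper open.
Joint ranges: [-2.89, 2.89], [-0.75, 2.08], [0.22, 2.7], [-1.18, 4.32], [0.11, 2.71], [-2.7, 2.7]. Speed limits (rad/s): [2.57, 2.57, 3.14, 3.14, 3.14, 3.14].

## Interface

Orientations are given as a rotation vector (axis times angle).
In Python, from plant import manip gives the robot as it stands. The module is installed in compiled form; this text tells all that it offers.
- The arm moves only by the tool arm_command, never from a script. Its argument "deltas" is a list of rows, each a list of 5 numbers: the opening, from -1 (shut) to 1 (fully open), so that 0 is half open, then the shift along the tool's x, y, z in cm, then the turn about the tool's z in rad. In form: [[hand, x, y, z, spin], ...]. A call has 1 to 12 rows; each row shifts and turns the commanded pose from where the row before left it, along the tool's axes as they then stand; what a row does not reach is not made up. A row lasts 1/10 s, in which the tool goes at most 50 mm and 8.59 degrees, less where a joint would pass 70% of its speed; a pose out of reach is approached as far as the arm can. A call with a gripper value outside its range is refused whole. The fingers move at their own pace and stop on an object; "force" is the grip in N (left out, the last holds). Time passes only in rows, so rows that do not move let the fingers close. It gives the time, the measured TCP pose, the force and the opening at its end, in the units of the state.
- manip.read_state(): the state, without advancing time (a new reading comes with each control period).
- manip.camera(name): name is "scene" or "top" or "wrist"; returns the picture (384x512x3 uint8, red, green, blue); there is no depth.
- manip.camera_model(name): a dict with "vertical_fov" (degrees; the focal length in pixels is half the picture's height over the tangent of half this angle, whatever the lens; pixels are square), "cx", "cy" (the principal point, pixels), "eye" and "orientation" of the camera in the world. Camera axes: x right, y up, looking along -z (the intrinsics and any distortion apply to the point x, -y, -z); pixel columns grow to the right and rows downward; lengths in m; the calibration is good to about 2 mm. A picture is of the moment at which its call begins: read the wrist's pose just before it. camera_model takes no time and is no camera call; for the wrist camera it gives the pose at the moment of the call.
- manip.job_done(): hands the job in, once; it reports no verdict.
The state is a dict: "t": time; "joints": joint angles; "qd": joint speeds; "joint_torque": joint torques, N m; "eef_pos": TCP position; "tcp_rot": TCP orientation; "wrist_force": force on the tool from outside, world axes, zero at the start; "wrist_torque": the same for the moment, N m; "finger_gap": finger opening in m.
Only numpy, scipy, OpenCV 4.12 (cv2) and the standard library are available. Lean on these libraries where they do the work, as an engineer would, in place of code of your own. Each camera call takes 0.05 s, during which the arm holds its last target.

## Task

Load the polishing cage on the leather bench: swing its spring clip well clear of the lid and draw the bolt so that the sprung lid opens fully, then lay every brass buckle inside. Press the lid fully down against its spring, hold it there while you slide the bolt fully home under its keeper, and swing the clip back square over the lid's edge; leave the jar, mallet and wooden slicker where they stand.

Things in the scene. Friction and masses are not known exactly. Their poses are not given: they have to be found in the camera images.
- cage: open steel box on a plywood base fixed to the bench (place and yaw vary). Origin: centre of the base's underside; x away from the robot at yaw 0, y left, z up. Base 200 x 360 x 12 mm. Box outside 190 (x) x 250 (y) mm, walls 5 mm, inner floor z = 16 mm, rim z = 66 mm. Lid hinged along the far rim.
- keeper (a point): middle of the underside of the keeper's level plate, at x -80, y -152, z 85 mm in the cage frame (right front of the cage). Plate 30 x 30 x 6 mm (x from -95 to -65, y from -167 to -137); its post stands on the outer side, y -175 to -167, up to z 85 mm; nothing of it is above z 91 mm.
- lid_hinge (a point): mid-point of the lid's hinge line, which runs along the cage's y; at x = 95, y = 0, z = 70 mm in the cage frame.
- lid (a joint): lid angle (rad): 0 = fully down, 1.75 = fully open, leaning a little back past upright. A torsion spring drives it open: about 4 to 5 N down on the front strip holds it shut. Damped: freed, it takes about 2 s to open. With the bolt home it rises to about 0.02 until the bolt bears on the keeper. It swings about point lid_hinge.
- lid_front (a point): centre of the top face of the lid's flat front strip, 175 mm from the hinge line; z = outward normal of the lid. Lid: aluminium grille 8 mm thick, 244 mm wide, reaching 200 mm from the hinge, 10 mm past the front wall; the strip (150 to 200 mm from the hinge) is as wide as the lid. Shut, the top face is at cage z = 74 mm.
- bolt (a joint): travel (m) of the bolt that slides on the lid's strip towards the lid's right end (cage -y): 0 = drawn, 0.034 = fully home, its tongue under the keeper plate. 1.5 N moves it free, up to 6 N under load; it stays where left. The tongue (14 wide, 8 mm thick) meets the keeper at 0.012 and passes under only with the lid below 0.017 rad.
- bolt_knob (a point): centre of the top of the bolt's knob, an upright post 14 mm in diameter, 45 mm tall above the strip's top face, 175 mm from the hinge line, at cage y = -80 mm drawn, -114 mm home. The strip is clear for fingertips on the knob's inner side; on its outer side, fingertips just above the keeper reach the knob's upper 25 mm.
- clip (a joint): angle (rad) of the spring clip, swinging level about a pivot screw at x -10, y 155 mm in the cage frame: 0 = square over the lid's left edge, pointing to cage -y; grows clockwise from above (1.57 = pointing to cage -x) to 2.0 at its stop. Clear of the lid above 1.2. Friction (1 N at the pin) holds it. Over the lid, it stops the lid rising.
- clip_pin (a point): centre of the top of the clip's upright pin (12 mm in diameter, 30 mm tall) on the clip's blade, 52 mm from the pivot axis. Blade 62 mm long, 16 mm wide, 5 mm thick, its top at cage z = 83 mm, the pin's top at 113 mm; the pivot screw's head reaches 87 mm.
- buckle1: cast-brass belt buckle: a rectangular frame 72 mm (its x) by 56 mm (its y) by 14 mm high, bars 10 to 11 mm wide, a thin centre bar along its y and a steel prong; about 0.15 kg (varies). Origin: centre of its underside, z up. Can be gripped from above across its 56 mm width. May be absent (None): 2 to 4 buckles are present.
- buckle2: cast-brass belt buckle: a rectangular frame 72 mm (its x) by 56 mm (its y) by 14 mm high, bars 10 to 11 mm wide, a thin centre bar along its y and a steel prong; about 0.15 kg (varies). Origin: centre of its underside, z up. Can be gripped from above across its 56 mm width. May be absent (None): 2 to 4 buckles are present.
- buckle3: cast-brass belt buckle: a rectangular frame 72 mm (its x) by 56 mm (its y) by 14 mm high, bars 10 to 11 mm wide, a thin centre bar along its y and a steel prong; about 0.15 kg (varies). Origin: centre of its underside, z up. Can be gripped from above across its 56 mm width. May be absent (None): 2 to 4 buckles are present.
- buckle4: cast-brass belt buckle: a rectangular frame 72 mm (its x) by 56 mm (its y) by 14 mm high, bars 10 to 11 mm wide, a thin centre bar along its y and a steel prong; about 0.15 kg (varies). Origin: centre of its underside, z up. Can be gripped from above across its 56 mm width. May be absent (None): 2 to 4 buckles are present.
- jar: closed amber glass jar 64 mm in diameter, 75 mm high; origin at the centre of its underside. To be left alone.
- mallet: dark wooden mallet standing on its head, head 76 mm in diameter and 100 mm high, handle up to 205 mm; origin at the centre of its underside. To be left alone.
- slicker: light wooden edge slicker, a rounded block 110 x 40 x 22 mm; origin at the centre of its underside. To be left alone.
Mind the look-alikes: they are no part of the job. What is shaped like the buckle3 but pink or red is not meant.

How it is judged:
By the outcome, as a careful person would: the job done as asked, in the order asked, and still so for the second after the job is handed in, with the robot touching nothing.
Of buckle1, buckle2, buckle3, buckle4 only 2 to 4 are there at a start; the rules pass over those that are not, and their reading is None.
At some moment in a run one of buckle1, buckle2, buckle3, buckle4 may be knocked a few centimetres aside while the robot is not near it.
Once in a run the grip may slacken for a moment while it holds something.
It also fails if it takes over 210 s, if anything falls off the work surface, if the arm or the gripper's body presses on something with over 40 N, if the wrist force passes 120 N, or if a joint passes its speed limit or range.

## Working session

There is one attempt and no reset: what is moved stays moved. The work goes in short steps, Python scripts to look and compute and a tool call to move; the robot and the scene stay as the last step left them, time stands still between calls to the robot, and variables do not carry over. Pictures are saved under pics/ and viewed, and the job is handed in when it is done.

Besides the shell and the picture viewer there is one more tool, called after "Call:" as a command line: name --pt "numbers of a row" for each row, then --argument value for the rest. arm_command: Moves the arm, as the interface text tells. Its arguments: {"type":"object","properties":{"deltas":{"type":"array"},"force":{"type":"number"}},"required":["deltas"]}

```bash
mkdir -p pics; ls; python3 - <<'E'
from plant import manip
import cv2
s=manip.read_state(); print({k:(v if not hasattr(v,'round') else v) for k,v in s.items()}); print(manip.hold_point_z)
for n in ["scene","top","wrist"]:
    print(n,manip.camera_model(n))
    im=manip.camera(n); cv2.imwrite(f"pics/{n}0.png",im[:,:,::-1])
E
```

```text
pics
{'t': 0.0, 'joints': array([ 1.10198830e+00,  2.76568560e-01,  1.50609078e+00,  6.36095064e-07,
        1.36072180e+00, -1.21023253e-01]), 'qd': array([ 0.00054219, -0.00182875,  0.00132805,  0.00019302, -0.00118847,
       -0.00297092]), 'joint_torque': array([ 1.19824468e-03, -4.04577291e+01, -2.37228298e+01,  6.99447189e-02,
        3.46272206e-02, -1.32682717e-04]), 'eef_pos': array([0.19573021, 0.54006216, 0.20463671]), 'tcp_rot': array([-5.43459946e-01, -3.09369985e+00,  2.68733141e-03]), 'wrist_force': array([0.48418326, 0.67591058, 0.18168844]), 'wrist_torque': array([ 0.00961996,  0.03430697, -0.01169849]), 'finger_gap': 0.09376553201382817}
0.0188
scene {'vertical_fov': 52.34330740401413, 'cx': 247.2444333991158, 'cy': 193.91136513566448, 'eye': array([1.05516411, 0.81961936, 0.89636334]), 'orientation': array([0.3345729 , 1.11379409, 2.39212736])}
top {'vertical_fov': 52.598936867201104, 'cx': 255.78958325548402, 'cy': 191.15992607589476, 'eye': array([ 0.34716064, -0.02413036,  1.32904565]), 'orientation': array([ 0.10575722, -0.11945039, -1.54491019])}
wrist {'vertical_fov': 71.9798416142241, 'cx': 253.73937816356818, 'cy': 194.7073315999686, 'eye': array([0.11744788, 0.56844461, 0.38433658]), 'orientation': array([-0.25491958, -0.17547456,  1.2144133 ])}
```

View pics/top0.png

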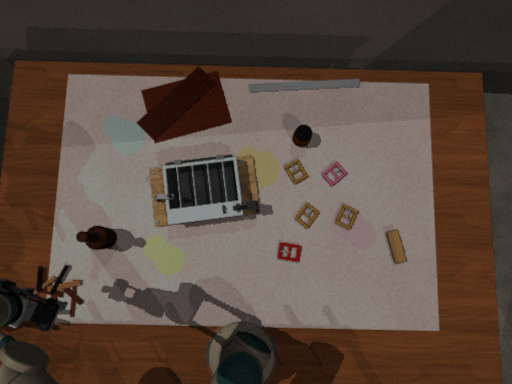

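View pics/scene0.png

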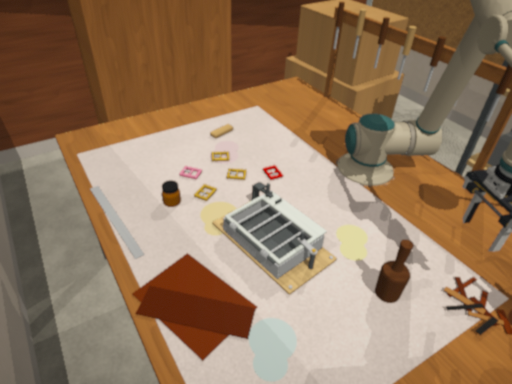

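View pics/wrist0.png

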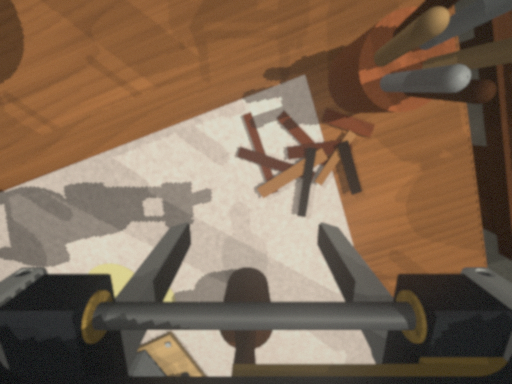

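The top view shows three brass buckles at (296,172), (307,215) and (347,216). The look-alikes are pink at (334,174) and red at (290,252). The cage is at about (205,190), jar (303,135), mallet (100,237), slicker (397,246). I'll zoom in to check the choice.

```bash
cat > h.py <<'E'
import numpy as np, cv2
from scipy.spatial.transform import Rotation as R
from plant import manip
def cam(name):
    m=manip.camera_model(name); im=manip.camera(name)
    return m,im
def ray(m,u,v):
    f=192/np.tan(np.radians(m['vertical_fov'])/2)
    d=np.array([(u-m['cx'])/f,-(v-m['cy'])/f,-1.])
    return np.array(m['eye']),R.from_rotvec(m['orientation']).apply(d)
def onz(m,u,v,z):
    e,d=ray(m,u,v); return e+d*(z-e[2])/d[2]
def proj(m,p):
    f=192/np.tan(np.radians(m['vertical_fov'])/2)
    c=R.from_rotvec(m['orientation']).inv().apply(np.asarray(p,float)-m['eye'])
    return np.array([m['cx']+f*c[0]/-c[2], m['cy']-f*c[1]/-c[2]])
def cross(m1,p1,m2,p2):
    e1,d1=ray(m1,*p1);e2,d2=ray(m2,*p2)
    A=np.stack([d1,-d2],1);s=np.linalg.lstsq(A,e2-e1,rcond=None)[0]
    a=e1+s[0]*d1;b=e2+s[1]*d2
    return (a+b)/2,np.linalg.norm(a-b)
def brass(im):
    hsv=cv2.cvtColor(im,cv2.COLOR_RGB2HSV)
    return cv2.inRange(hsv,(12,110,60),(28,255,255))
E
python3 - <<'E'
from h import *
im=cv2.imread('pics/top0.png')
a=cv2.resize(im[140:250,140:270],None,fx=6,fy=5.4,interpolation=cv2.INTER_CUBIC)
cv2.imwrite('pics/top0_cage.png',cv2.resize(im[145:235,145:265],None,fx=6,fy=6,interpolation=cv2.INTER_CUBIC))
cv2.imwrite('pics/top0_b.png',cv2.resize(im[150:270,270:410],None,fx=5,fy=5,interpolation=cv2.INTER_CUBIC))
im2=cv2.imread('pics/scene0.png')
cv2.imwrite('pics/scene0_cage.png',cv2.resize(im2[170:300,205:345],None,fx=5,fy=4.6*5/5,interpolation=cv2.INTER_CUBIC))
m=manip.camera_model('top')
mk=brass(im[:,:,::-1].copy())
mk=cv2.morphologyEx(mk,cv2.MORPH_CLOSE,np.ones((3,3)))
for c in cv2.findContours(mk,cv2.RETR_EXTERNAL,cv2.CHAIN_APPROX_NONE)[0]:
    if cv2.contourArea(c)>60:
        r=cv2.minAreaRect(c); 
        P=np.array([onz(m,*p,0.01)[:2] for p in cv2.boxPoints(r)])
        print(np.round(r[0],1),np.round(r[1],1),onz(m,*r[0],0.01).round(3),[np.linalg.norm(P[i]-P[i-1]).round(3) for i in (1,2)], [np.degrees(np.arctan2(*(P[i]-P[i-1])[::-1])).round(1) for i in (1,2)])
E
```

```text
[110.5 353. ] [ 60. 203.] [0.    0.423 0.01 ] [np.float64(0.659), np.float64(0.185)] [np.float64(-88.8), np.float64(-177.8)]
[ 68.  284.3] [ 5.6 23.3] [0.213 0.579 0.01 ] [np.float64(0.076), np.float64(0.018)] [np.float64(-78.2), np.float64(-164.4)]
[395.9 246. ] [32.7 11.9] [ 0.362 -0.51   0.01 ] [np.float64(0.041), np.float64(0.108)] [np.float64(-73.5), np.float64(-165.9)]
[346.2 216.5] [16.6 20.8] [ 0.458 -0.343  0.01 ] [np.float64(0.072), np.float64(0.056)] [np.float64(-24.9), np.float64(-113.9)]
[306.6 215. ] [16.6 20.8] [ 0.461 -0.208  0.01 ] [np.float64(0.072), np.float64(0.056)] [np.float64(-36.1), np.float64(-126.1)]
[159.7 212.9] [24.8 12.1] [0.456 0.291 0.01 ] [np.float64(0.041), np.float64(0.085)] [np.float64(-83.8), np.float64(-172.1)]
[156.7 182.5] [28.5 11.9] [0.56  0.307 0.01 ] [np.float64(0.041), np.float64(0.1)] [np.float64(-83.3), np.float64(-171.7)]
[295.4 171.2] [20.6 15.9] [ 0.611 -0.169  0.01 ] [np.float64(0.056), np.float64(0.072)] [np.float64(-57.4), np.float64(-148.9)]
[248.  178.3] [45.1 16.1] [ 0.582 -0.006  0.01 ] [np.float64(0.056), np.float64(0.158)] [np.float64(-81.0), np.float64(-171.4)]
[251.8 223.7] [506.2 314.5] [ 0.427 -0.023  0.01 ] [np.float64(1.068), np.float64(1.821)] [np.float64(5.2), np.float64(-90.0)]
```

View pics/top0_cage.png

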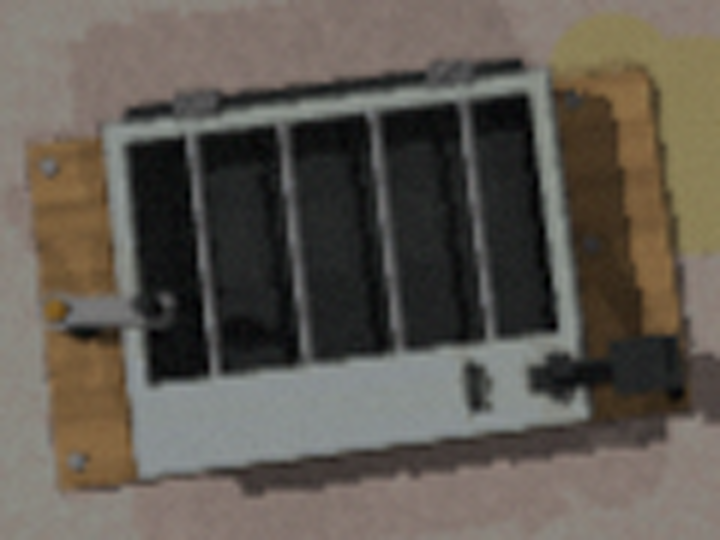

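View pics/top0_b.png

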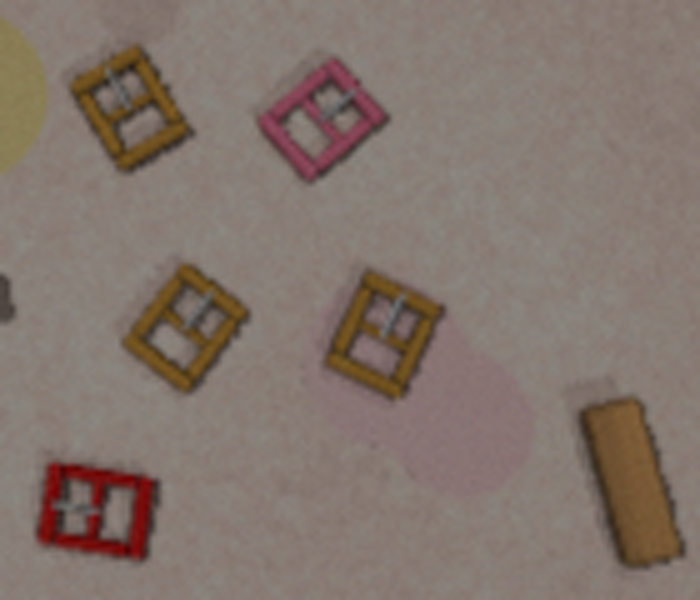

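View pics/scene0_cage.png

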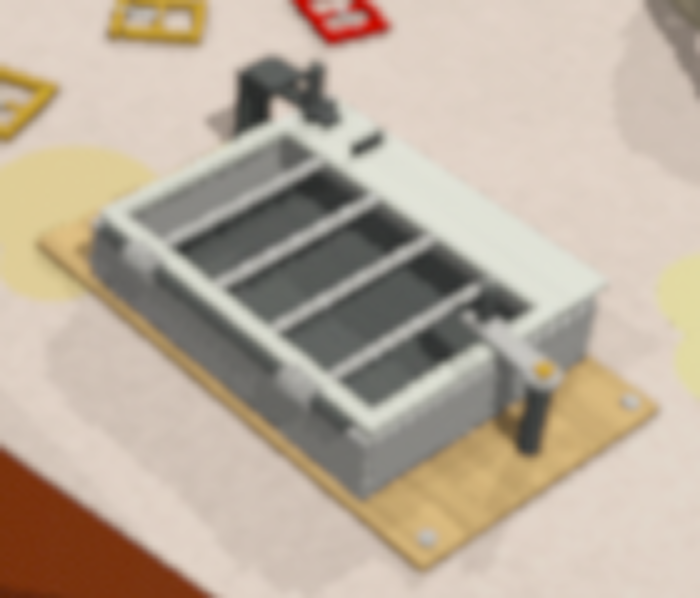

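```bash
cat > cagefit.py <<'E'
from h import *
m=manip.camera_model('top'); ms=manip.camera_model('scene')
q=lambda x,y:((x+.5)/6-.5+145,(y+.5)/6-.5+145)
qs=lambda x,y:((x+.5)/5-.5+205,(y+.5)/4.6-.5+170)
pts=[ # top px, cage xyz
(m,q(27,145),(.1,.18,.012)),(m,q(62,490),(-.1,.18,.012)),(m,q(650,67),(.1,-.18,.012)),(m,q(690,411),(-.1,-.18,.012)),
(m,q(137,479),(-.105,.122,.074)),(m,q(588,416),(-.105,-.122,.074)),(m,q(548,68),(.095,-.122,.074)),(m,q(105,125),(.095,.122,.074)),
(ms,qs(372,435),(.095,.122,.074)),(ms,qs(607,285),(-.105,.122,.074)),(ms,qs(100,213),(.095,-.122,.074)),
(ms,qs(425,567),(.1,.18,.012)),(ms,qs(657,407),(-.1,.18,.012)),(ms,qs(40,240),(.1,-.18,.012))]
W=np.array([onz(c,*p,l[2])[:2] for c,p,l in pts]);L=np.array([l[:2] for c,p,l in pts])
def fit(i):
    w=W[i];l=L[i];wc=w.mean(0);lc=l.mean(0);H=(l-lc).T@(w-wc)
    a=np.arctan2(H[0,1]-H[1,0],H[0,0]+H[1,1]);Rm=np.array([[np.cos(a),-np.sin(a)],[np.sin(a),np.cos(a)]])
    t=wc-Rm@lc;return a,t,((W-(L@Rm.T+t))*1000)
for i in (range(0,8),range(0,4),range(4,8),range(8,14),range(14)):
    a,t,r=fit(list(i));print(np.degrees(a).round(2),t.round(4))
print(r.round(1))
E
python3 cagefit.py
```

```text
8.64 [0.5354 0.1428]
8.58 [0.5357 0.1427]
8.75 [0.535  0.1429]
8.57 [0.5375 0.1433]
8.57 [0.5363 0.143 ]
[[-1.1 -0.2]
 [-0.2 -2.2]
 [-0.  -0.7]
 [-1.1  1.8]
 [-0.   0.7]
 [ 3.   1.3]
 [-3.2 -1.3]
 [-4.8 -1. ]
 [-1.9  1.2]
 [ 4.1 -1.5]
 [-2.   0.6]
 [ 0.5 -0.3]
 [ 5.9 -1.8]
 [ 0.8  3.4]]
```

```bash
cat >> h.py <<'E'
C0=np.array([.536,.143]);CA=np.radians(8.6)
def c2w(x,y,z):  # mm cage -> m world
    c,s=np.cos(CA),np.sin(CA)
    return np.array([C0[0]+(c*x-s*y)/1e3,C0[1]+(s*x+c*y)/1e3,z/1e3])
def w2c(p):
    c,s=np.cos(CA),np.sin(CA);d=(np.asarray(p)[:2]-C0)*1e3
    return np.array([c*d[0]+s*d[1],-s*d[0]+c*d[1],p[2]*1e3])
def st():
    s=manip.read_state();Rm=R.from_rotvec(s['tcp_rot']).as_matrix()
    yaw=np.degrees(np.arctan2(Rm[1,1],Rm[0,1]))
    print('t',round(s['t'],2),'pos',s['eef_pos'].round(4),'cage',w2c(s['eef_pos']).round(1),'jawyaw',yaw.round(1),'F',s['wrist_force'].round(1),'gap',round(s['finger_gap'],4),'j',s['joints'].round(2))
    return s,Rm,yaw
def go(target,jaw=None,yaw0=None,p0=None):
    """target world m; jaw = wanted jaw axis world deg (mod 180 ignored). prints spin first, then tool shift after spin"""
    s,Rm,yaw=st()
    p0=s['eef_pos'] if p0 is None else p0
    spin=0
    if jaw is not None:
        spin=-(((jaw-yaw)+180)%360-180)
        yaw=yaw-spin
    a=np.radians(yaw);ty=np.array([np.cos(a),np.sin(a),0]);tx=np.array([-np.sin(a),np.cos(a),0]);tz=np.array([0,0,-1])
    d=(np.asarray(target)-p0)*100
    print('spin',np.radians(spin).round(3),'shift cm x %.2f y %.2f z %.2f'%(d@tx,d@ty,d@tz))
E
python3 - <<'E'
from h import *
m=manip.camera_model('top')
print('mallet base?',onz(m,110,238,0.1),onz(m,85,237,.205))
go(c2w(-10,103,160),8.6); go(c2w(-10,103,92),8.6)
print([c2w(*p).round(3) for p in [(-10,155,0),(-10,103,113),(-80,-114,119),(-80,-152,85)]])
# check predicted pixels
ms=manip.camera_model('scene')
for p in [(-10,155,87),(-10,103,113),(-80,-114,119),(-80,-152,91)]:
    print(p,proj(m,c2w(*p)).round(1),proj(ms,c2w(*p)).round(1))
E
```

```text
mallet base? [0.36637393 0.41999584 0.1       ] [0.36596871 0.45351967 0.205     ]
t 0.15 pos [0.1958 0.5402 0.2048] cage [-277.   443.6  204.8] jawyaw 70.1 F [ 0.1 -0.  -0.1] gap 0.0937 j [ 1.1   0.28  1.51 -0.    1.36 -0.12]
spin 1.073 shift cm x -34.06 y 26.70 z 4.48
t 0.15 pos [0.1958 0.5402 0.2048] cage [-277.   443.6  204.8] jawyaw 70.1 F [ 0.1 -0.  -0.1] gap 0.0937 j [ 1.1   0.28  1.51 -0.    1.36 -0.12]
spin 1.073 shift cm x -34.06 y 26.70 z 11.28
[array([0.503, 0.295, 0.   ]), array([0.511, 0.243, 0.113]), array([0.474, 0.018, 0.119]), array([ 0.48 , -0.019,  0.085])]
(-10, 155, 87) [153.7 196.2] [314.4 249.8]
(-10, 103, 113) [168.1 193.1] [301.9 232.8]
(-80, -114, 119) [239.1 206.1] [268.8 183.9]
(-80, -152, 91) [251.2 205.6] [260.6 185. ]
```

Call:
arm_command --pt "1 0 0 -3 0.134" --pt "1 0 0 -3 0.134" --pt "1 0 0 -2 0.134" --pt "1 0 0 0 0.134" --pt "1 0 0 0 0.134" --pt "1 0 0 0 0.134" --pt "1 0 0 0 0.134" --pt "1 0 0 0 0.134"

```text
t: 0.95
eef_pos: [0.1959, 0.5404, 0.2851]
tcp_rot: [2.054, 2.377, -0.001]
wrist_force: [1.2, 0.6, -1.6]
finger_gap: 0.0939
```

Call:
arm_command --pt "1 -3.4 2.7 0 0" --pt "1 -3.4 2.7 0 0" --pt "1 -3.4 2.7 0 0" --pt "1 -3.4 2.7 0 0" --pt "1 -3.4 2.7 0 0" --pt "1 -3.4 2.7 0 0" --pt "1 -3.4 2.7 0 0" --pt "1 -3.4 2.7 0 0" --pt "1 -3.4 2.7 0 0" --pt "1 -3.4 2.4 0 0"

```text
t: 1.95
eef_pos: [0.5123, 0.2431, 0.2851]
tcp_rot: [-2.048, -2.382, 0.0]
wrist_force: [-0.1, -0.3, -0.3]
finger_gap: 0.0939
```

```bash
python3 - <<'E'
from h import *
m,im=cam('wrist'); cv2.imwrite('pics/w1.png',im[:,:,::-1])
for p in [(-10,155,87),(-10,103,113),(-10,103,83),(-80,-114,119)]: print(p,proj(m,c2w(*p)).round(1))
go(c2w(-10,103,92),8.6)
E
```

```text
(-10, 155, 87) [252.5 138.4]
(-10, 103, 113) [252.5 178.8]
(-10, 103, 83) [252.5 174.2]
(-80, -114, 119) [208.2 313.8]
t 2.0 pos [0.5171 0.2381 0.2845] cage [ -4.4  96.8 284.5] jawyaw 8.4 F [ 2.5 -1.9  0.9] gap 0.094 j [ 0.31  0.23  1.37 -0.01  1.54  0.17]
spin -0.004 shift cm x 0.62 y -0.56 z 19.25
```

View pics/w1.png

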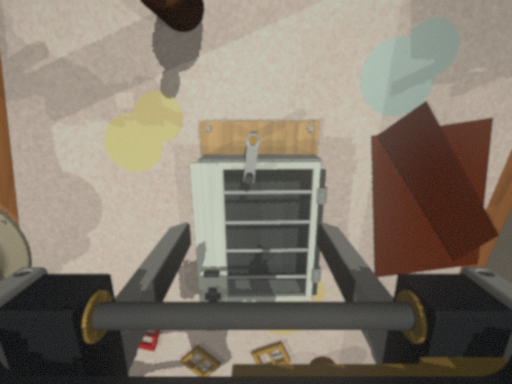

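Wrist view: the clip's pivot is at (252,138) and its pin at about (250,178), as predicted. I'll descend to the pin.

Call:
arm_command --pt "1 0 0 0 0" --pt "1 0 0 4 0" --pt "1 0 0 4 0" --pt "1 0 0 4 0" --pt "1 0 0 3 0" --pt "1 0 0 2 0" --pt "1 0 0 2 0" --pt "1 0 0 0 0" --pt "1 0 0 0 0"

```text
t: 2.9
eef_pos: [0.5104, 0.2455, 0.0957]
tcp_rot: [-2.046, -2.383, 0.0]
wrist_force: [0.4, 0.4, 0.7]
finger_gap: 0.0942
```

```bash
python3 - <<'E'
from h import *
m,im=cam('wrist'); cv2.imwrite('pics/w2.png',im[:,:,::-1])
go(c2w(-13,103,92),8.6)
E
```

```text
t 2.95 pos [0.5112 0.2456 0.0965] cage [ -9.2 105.1  96.5] jawyaw 8.7 F [0.2 0.4 0.3] gap 0.0943 j [0.32 0.34 1.69 0.   1.1  0.17]
spin 0.002 shift cm x -0.21 y -0.38 z 0.45
```

View pics/w2.png

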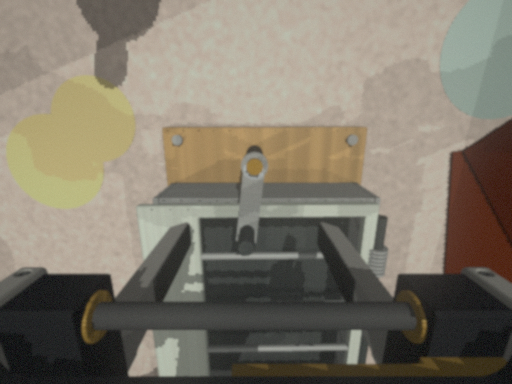

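Call:
arm_command --pt "1 -0.2 -0.5 0.4 0" --pt "-0.8 0 0 0 0" --pt "-1 0 0 0 0" --pt "-1 0 0 0 0" --pt "-1 0 0 0 0" --pt "-1 0 0 0 0" --pt "-1 0 0 0 0" --force 12

```text
t: 3.65
eef_pos: [0.5066, 0.2419, 0.0915]
tcp_rot: [-2.048, -2.382, -0.0]
wrist_force: [0.4, 0.0, -0.5]
finger_gap: 0.0496
```

```bash
python3 - <<'E'
from h import *
m,im=cam('wrist'); cv2.imwrite('pics/w3.png',im[:,:,::-1])
st()
# arc steps: rotating rigidly by d about pivot; pin at current; step in tool axes (jaw tangential)
s,Rm,yaw=st()
p=w2c(s['eef_pos'])[:2]-np.array([-10,155]); print('r',np.linalg.norm(p),'angle',np.degrees(np.arctan2(-p[0],-p[1])))
E
```

```text
t 3.7 pos [0.5065 0.2419 0.0915] cage [-14.4 102.2  91.5] jawyaw 8.6 F [-0.5  0.4  0.2] gap 0.0452 j [0.32 0.34 1.71 0.   1.09 0.17]
t 3.7 pos [0.5065 0.2419 0.0915] cage [-14.4 102.2  91.5] jawyaw 8.6 F [-0.5  0.4  0.2] gap 0.0452 j [0.32 0.34 1.71 0.   1.09 0.17]
r 52.990652961029184 angle 4.717305544882748
```

View pics/w3.png

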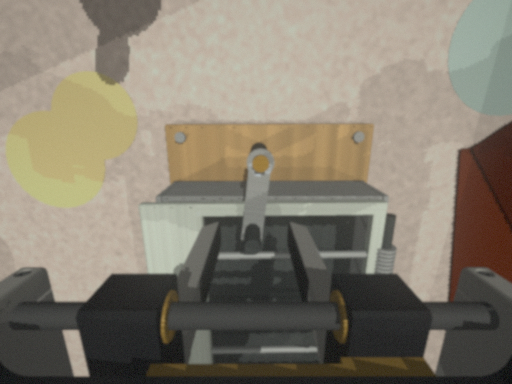

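Call:
arm_command --pt "-1 0 0 0 0" --pt "-1 0 0 0 0" --pt "-1 0 0 0 0" --pt "-1 0 0 0 0" --pt "-1 0 0 0 0" --pt "-1 0 0 0 0"

```text
t: 4.3
eef_pos: [0.5063, 0.2418, 0.0915]
tcp_rot: [-2.047, -2.383, 0.001]
wrist_force: [0.1, -0.5, 0.3]
finger_gap: 0.0112
```

```bash
python3 - <<'E'
from h import *
s,Rm,yaw=st()
p=w2c(s['eef_pos'])[:2]-np.array([-10,155]); r=52; a0=np.arctan2(-p[0],-p[1]);print(np.degrees(a0))
# rigid rotate clockwise by 0.14/row; shift in tool axes at row start
d=.14
piv=c2w(-10,155,0)[:2]; pos=s['eef_pos'][:2]; rad=pos-piv
c,s_=np.cos(-d),np.sin(-d); new=piv+np.array([[c,-s_],[s_,c]])@rad
a=np.radians(yaw);ty=np.array([np.cos(a),np.sin(a)]);tx=np.array([-np.sin(a),np.cos(a)])
print((new-pos)@tx*100,(new-pos)@ty*100)
E
```

```text
t 4.3 pos [0.5063 0.2418 0.0915] cage [-14.6 102.1  91.5] jawyaw 8.7 F [ 0.1 -0.5  0.3] gap 0.0112 j [ 0.32  0.34  1.71 -0.    1.09  0.17]
4.996510112663914
0.11698923768495084 -0.7333638746832236
```

Call:
arm_command --pt "-1 0.12 -0.73 0 0.14" --pt "-1 0.12 -0.73 0 0.14" --pt "-1 0.12 -0.73 0 0.14" --pt "-1 0.12 -0.73 0 0.14" --pt "-1 0.12 -0.73 0 0.14" --pt "-1 0.12 -0.73 0 0.14" --pt "-1 0.12 -0.73 0 0.14"

```text
t: 5.0
eef_pos: [0.4616, 0.2627, 0.0915]
tcp_rot: [2.931, 1.13, 0.002]
wrist_force: [1.3, -0.4, -1.5]
finger_gap: 0.0117
```

Call:
arm_command --pt "-1 0.12 -0.73 0 0.14" --pt "-1 0.12 -0.73 0 0.14" --pt "-1 0.12 -0.73 0 0.14" --pt "-1 0.12 -0.73 0 0.14" --pt "-1 0.12 -0.73 0 0.14" --pt "-1 0 0 0 0"

```text
t: 5.6
eef_pos: [0.4515, 0.2979, 0.0915]
tcp_rot: [-3.141, -0.067, -0.003]
wrist_force: [1.9, -2.0, -1.8]
finger_gap: 0.0118
```

```bash
python3 - <<'E'
from h import *
s,Rm,yaw=st()
p=w2c(s['eef_pos'])[:2]-np.array([-10,155]); print(np.linalg.norm(p),np.arctan2(-p[0],-p[1]))
E
```

```text
t 5.6 pos [0.4515 0.2979 0.0915] cage [-60.4 165.7  91.5] jawyaw -87.5 F [ 1.9 -2.  -1.8] gap 0.0118 j [ 0.46  0.31  1.75 -0.    1.07  1.98]
51.501288524044924 1.78100610805492
```

Call:
arm_command --pt "0 0 0 0 0" --pt "0 0 0 0 0" --pt "0.2 0 0 0 0" --pt "0.5 0 0 0 0" --pt "1 0 0 -4 -0.1" --pt "1 0 0 -4 0" --pt "1 0 0 -2 0" --pt "1 0 0 0 0"

```text
t: 6.4
eef_pos: [0.4526, 0.2983, 0.1949]
tcp_rot: [-3.131, -0.223, -0.011]
wrist_force: [0.0, -0.4, -0.0]
finger_gap: 0.0721
```

```bash
python3 - <<'E'
from h import *
go(c2w(-80,-114,150),-81.4)
m,im=cam('top'); cv2.imwrite('pics/t1.png',cv2.resize(im[145:235,145:265],None,fx=6,fy=6)[:,:,::-1])
E
```

```text
t 6.4 pos [0.4526 0.2983 0.1949] cage [-59.3 166.1 194.9] jawyaw -81.9 F [ 0.  -0.4 -0. ] gap 0.0721 j [0.45 0.23 1.6  0.   1.31 1.88]
spin -0.008 shift cm x -2.07 y 28.01 z 4.49
```

View pics/t1.png

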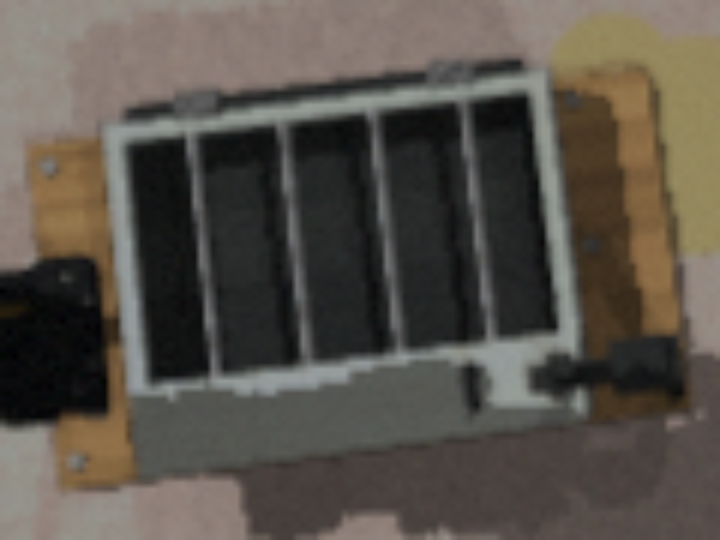

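The clip is off the lid: no blade shows on the lid's left edge at crop (130,310). Now the knob.

Call:
arm_command --pt "1 -0.3 4 0 0" --pt "1 -0.3 4 0 0" --pt "1 -0.3 4 0 0" --pt "1 -0.3 4 0 0" --pt "1 -0.3 4 0 0" --pt "1 -0.3 4 0 0" --pt "1 -0.2 2.5 0 0" --pt "1 0 1.5 0 0" --pt "1 0 0 2 0" --pt "1 0 0 2 0" --pt "1 0 0 0 0"

```text
t: 7.55
eef_pos: [0.4666, 0.0175, 0.1474]
tcp_rot: [-3.132, -0.222, 0.014]
wrist_force: [0.5, 0.1, 0.1]
finger_gap: 0.0943
```

```bash
python3 - <<'E'
from h import *
go(c2w(-80,-114,97.5),-81.4)
m,im=cam('wrist'); cv2.imwrite('pics/w4.png',im[:,:,::-1])
print(proj(m,c2w(-80,-114,119)),proj(m,c2w(-80,-152,91)))
E
```

```text
t 7.55 pos [0.4666 0.0175 0.1474] cage [ -87.3 -113.7  147.4] jawyaw -81.9 F [0.5 0.1 0.1] gap 0.0943 j [-0.11  0.16  1.81  0.    1.18  1.32]
spin -0.009 shift cm x 0.73 y 0.03 z 4.99
[253.20156933 210.95922396] [293.86063045 200.11086414]
```

View pics/w4.png

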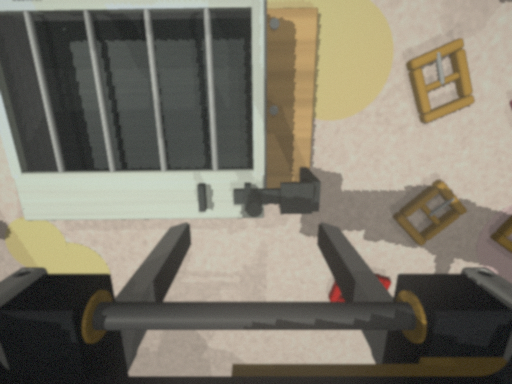

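Call:
arm_command --pt "1 0.8 0 0 0" --pt "1 0 0 2.5 0" --pt "1 0 0 1.5 0" --pt "1 0 0 0.9 0" --pt "1 0 0 0 0" --pt "0 0 0 0 0" --pt "-1 0 0 0 0" --pt "-1 0 0 0 0" --pt "-1 0 0 0 0" --pt "-1 0 0 0 0" --pt "-1 0 0 0 0" --pt "-1 0 0 0 0" --force 12

```text
t: 8.8
eef_pos: [0.4783, 0.0185, 0.1025]
tcp_rot: [-3.134, -0.223, -0.0]
wrist_force: [0.1, 0.8, -0.2]
finger_gap: 0.0416
```

Call:
arm_command --pt "-1 0 0 0 0" --pt "-1 0 0 0 0" --pt "-1 0 0 0 0" --pt "-1 0 0 0 0"

```text
t: 9.2
eef_pos: [0.4783, 0.0186, 0.1024]
tcp_rot: [-3.133, -0.222, -0.0]
wrist_force: [-0.3, -0.0, -0.1]
finger_gap: 0.0133
```

```bash
python3 - <<'E'
from h import *
go(c2w(-80,-78,97.5),-81.4)
m,im=cam('wrist'); cv2.imwrite('pics/w5.png',im[:,:,::-1])
E
```

```text
t 9.2 pos [0.4783 0.0186 0.1024] cage [ -75.7 -114.3  102.4] jawyaw -81.9 F [-0.3 -0.  -0.1] gap 0.0133 j [-0.11  0.22  1.86  0.    1.06  1.32]
spin -0.008 shift cm x -0.43 y -3.63 z 0.49
```

View pics/w5.png

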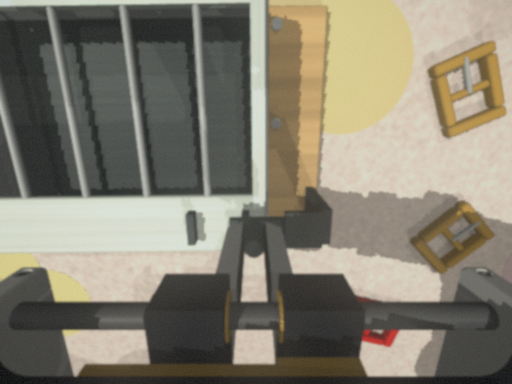

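Call:
arm_command --pt "-1 0 -0.5 0 0" --pt "-1 0 -0.5 0 0" --pt "-1 0 -0.5 0 0" --pt "-1 0 -0.5 0 0" --pt "-1 0 -0.5 0 0" --pt "-1 0 -0.5 0 0" --pt "-1 0 -0.4 0 0" --pt "-1 0 -0.1 0 0"

```text
t: 10.05
eef_pos: [0.4734, 0.0515, 0.1029]
tcp_rot: [3.129, 0.226, 0.0]
wrist_force: [-2.2, -9.3, 6.7]
finger_gap: 0.0136
```

```bash
python3 - <<'E'
from h import *
st()
m,im=cam('wrist'); cv2.imwrite('pics/w6.png',im[:,:,::-1])
E
```

```text
t 10.05 pos [0.4734 0.0515 0.1029] cage [-75.6 -81.1 102.9] jawyaw -81.7 F [-2.2 -9.3  6.7] gap 0.0136 j [-0.03  0.21  1.87 -0.01  1.06  1.4 ]
```

View pics/w6.png

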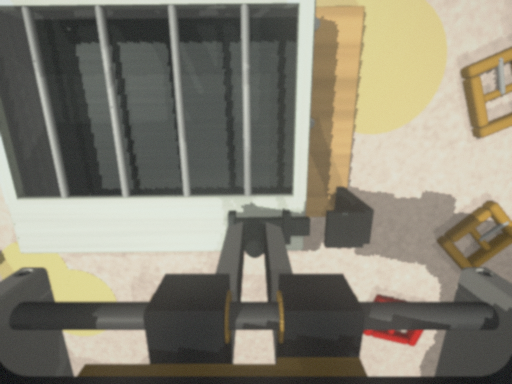

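The bolt is drawn: its tongue end at (308,225) is clear of the keeper at (350,215). I'll release it and back off towards the robot.

Call:
arm_command --pt "-0.5 0 0.1 0 0" --pt "-0.2 0 0 0 0" --pt "-0.2 0 0 0 0" --pt "-0.2 -4 0 0 0" --pt "0 -4 0 0 0" --pt "0.5 -4 0 -2 0" --pt "1 -2 0 -4 0" --pt "1 0 0 -4 0" --pt "1 0 0 -4 0"

```text
t: 11.0
eef_pos: [0.3334, 0.0329, 0.2435]
tcp_rot: [-3.133, -0.222, 0.001]
wrist_force: [1.0, -0.7, -0.1]
finger_gap: 0.0739
```

Call:
arm_command --pt "1 0 4 0 0" --pt "1 0 4 0 0" --pt "1 0 4 0 0" --pt "1 0 4 0 0" --pt "1 0 4 0 0" --pt "1 0 0 0 0" --pt "1 0 0 0 0" --pt "1 0 0 0 0" --pt "1 0 0 0 0" --pt "1 0 0 0 0"

```text
t: 12.0
eef_pos: [0.363, -0.1645, 0.2425]
tcp_rot: [-3.133, -0.225, -0.0]
wrist_force: [-0.1, 0.6, -0.1]
finger_gap: 0.094
```

```bash
cat > bk.py <<'E'
from h import *
def buckles(tag=None,z=.01):
    m,im=cam('top')
    if tag: cv2.imwrite(f'pics/{tag}.png',im[:,:,::-1])
    mk=cv2.morphologyEx(brass(im),cv2.MORPH_CLOSE,np.ones((3,3)))
    out=[]
    for c in cv2.findContours(mk,cv2.RETR_EXTERNAL,cv2.CHAIN_APPROX_NONE)[0]:
        if not 150<cv2.contourArea(c)<500: continue
        r=cv2.minAreaRect(c);P=np.array([onz(m,*p,z)[:2] for p in cv2.boxPoints(r)])
        e=[P[1]-P[0],P[2]-P[1]];l=[np.linalg.norm(x) for x in e]
        i=int(np.argmin(l)); 
        if not(.045<min(l)<.068 and .06<max(l)<.085): continue
        j=np.degrees(np.arctan2(e[i][1],e[i][0]))
        out.append((onz(m,*r[0],z).round(4),round(j%180,1)))
        print('buckle px',np.round(r[0],1),'at',P.mean(0).round(4),'short side dir deg',round(j%180,1),'size',np.round(l,3))
    return out
E
python3 - <<'E'
from bk import *
st(); b=buckles('t2')
m,im=cam('scene'); cv2.imwrite('pics/s2.png',im[:,:,::-1])
for p,j in b:
    print(p,j)
E
```

```text
t 12.0 pos [ 0.363  -0.1645  0.2425] cage [-217.  -278.1  242.5] jawyaw -81.8 F [-0.1  0.6 -0.1] gap 0.094 j [-0.6  -0.02  1.77  0.    1.39  0.83]
buckle px [346.7 215.6] at [ 0.4616 -0.3452] short side dir deg 64.3 size [0.064 0.054]
buckle px [295.5 171.1] at [ 0.6118 -0.1693] short side dir deg 122.6 size [0.055 0.072]
[ 0.4615 -0.3452  0.01  ] 64.3
[ 0.6117 -0.1693  0.01  ] 122.6
```

View pics/t2.png

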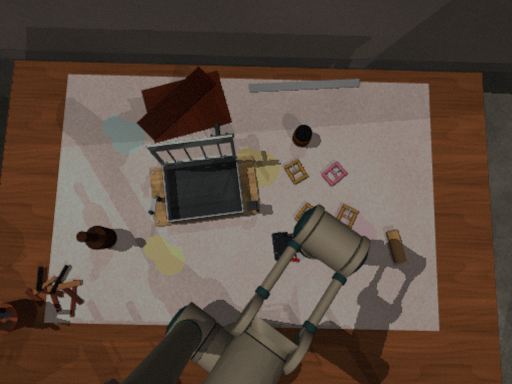

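View pics/s2.png

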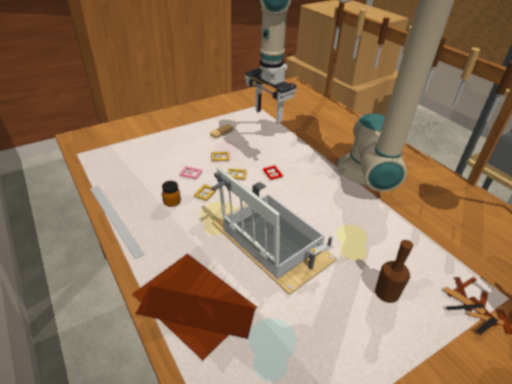

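The lid stands fully open in both views. Next is buckle A at world (0.461, -0.208).

```bash
python3 - <<'E'
from h import *
go([.461,-.208,.10],-126.1)
E
```

```text
t 12.1 pos [ 0.3631 -0.1648  0.2426] cage [-216.9 -278.5  242.6] jawyaw -81.8 F [ 0.3 -0.2  0.2] gap 0.094 j [-0.6  -0.02  1.77  0.    1.39  0.83]
spin 0.773 shift cm x 10.45 y -2.27 z 14.26
```

Call:
arm_command --pt "1 0 0 0 0.13" --pt "1 0 0 0 0.13" --pt "1 0 0 0 0.13" --pt "1 0 0 0 0.13" --pt "1 0 0 0 0.13" --pt "1 0 0 0 0.12" --pt "1 3.5 -0.8 2 0" --pt "1 3.5 -0.8 2 0" --pt "1 3.45 -0.67 2 0" --pt "1 0 0 0 0" --pt "1 0 0 0 0"

```text
t: 13.2
eef_pos: [0.4607, -0.2081, 0.1817]
tcp_rot: [-2.988, 0.969, 0.004]
wrist_force: [0.1, 0.1, 0.6]
finger_gap: 0.0943
```

```bash
python3 - <<'E'
from h import *
go([.461,-.208,.003],-126.1)
m,im=cam('wrist'); cv2.imwrite('pics/w7.png',im[:,:,::-1]); 
mk=cv2.morphologyEx(brass(im),cv2.MORPH_CLOSE,np.ones((5,5)))
for c in cv2.findContours(mk,cv2.RETR_EXTERNAL,cv2.CHAIN_APPROX_NONE)[0]:
    if cv2.contourArea(c)<600: continue
    r=cv2.minAreaRect(c);P=np.array([onz(m,*p,.014)[:2] for p in cv2.boxPoints(r)]);e=[P[1]-P[0],P[2]-P[1]]
    print(np.round(r[0]),P.mean(0).round(4),[np.linalg.norm(x).round(3) for x in e],[np.degrees(np.arctan2(x[1],x[0])).round(1) for x in e])
E
```

```text
t 13.2 pos [ 0.4607 -0.2081  0.1817] cage [-127.  -335.8  181.7] jawyaw -125.9 F [0.1 0.1 0.6] gap 0.0943 j [-0.56  0.19  1.69  0.    1.27  1.64]
spin 0.003 shift cm x 0.02 y -0.02 z 17.87
[342. 365.] [ 0.1116 -0.1413] [np.float64(0.186), np.float64(0.041)] [np.float64(-124.1), np.float64(154.1)]
[255. 178.] [ 0.4618 -0.2116] [np.float64(0.052), np.float64(0.069)] [np.float64(-125.9), np.float64(145.4)]
[ 86. 193.] [ 0.5773 -0.0125] [np.float64(0.057), np.float64(0.159)] [np.float64(-81.5), np.float64(-168.8)]
[342. 118.] [ 0.46   -0.3457] [np.float64(0.051), np.float64(0.073)] [np.float64(-121.8), np.float64(155.3)]
[158. 100.] [ 0.613  -0.1725] [np.float64(0.055), np.float64(0.073)] [np.float64(-64.9), np.float64(-146.3)]
[497. 100.] [ 0.3652 -0.5123] [np.float64(0.043), np.float64(0.106)] [np.float64(-80.1), np.float64(-164.5)]
```

View pics/w7.png

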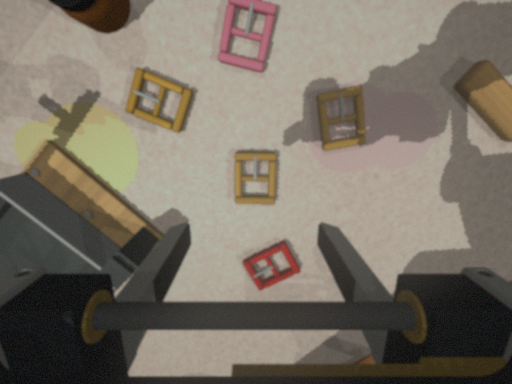

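Wrist view: the brass buckle at (255,178) is centred and square to the jaws.

Call:
arm_command --pt "1 0 0.1 4 0" --pt "1 0 0 4 0" --pt "1 0 0 4 0" --pt "1 0 0 3 0" --pt "1 0 0 1.8 0" --pt "1 0 0 0.9 0" --pt "-1 0 0 0 0" --pt "-1 0 0 0 0" --pt "-1 0 0 0 0" --pt "-1 0 0 0 0" --pt "-1 0 0 0 0" --pt "-1 0 0 0 0" --force 30

```text
t: 14.45
eef_pos: [0.4608, -0.2097, 0.0061]
tcp_rot: [2.988, -0.97, 0.002]
wrist_force: [-0.9, 0.5, 3.9]
finger_gap: 0.0555
```

Call:
arm_command --pt "-1 0 0 0 0" --pt "-1 0 0 -2 0" --pt "-1 0 0 -3 0" --pt "-1 0 0 -3 0" --pt "-1 0 0 -3 0" --pt "-1 0 0 -3 0" --pt "-1 0 0 0 0"

```text
t: 15.15
eef_pos: [0.4629, -0.2109, 0.1489]
tcp_rot: [2.986, -0.97, 0.012]
wrist_force: [0.6, -0.7, -0.7]
finger_gap: 0.0555
```

```bash
python3 - <<'E'
from h import *
go(c2w(-45,-60,150),-81.4)
m,im=cam('wrist'); cv2.imwrite('pics/w8.png',im[:,:,::-1]); 
E
```

```text
t 15.15 pos [ 0.4629 -0.2109  0.1489] cage [-125.2 -339.   148.9] jawyaw -126.0 F [ 0.6 -0.7 -0.7] gap 0.0555 j [-0.56  0.21  1.74  0.    1.18  1.63]
spin -0.778 shift cm x 8.02 y -27.90 z -0.11
```

View pics/w8.png

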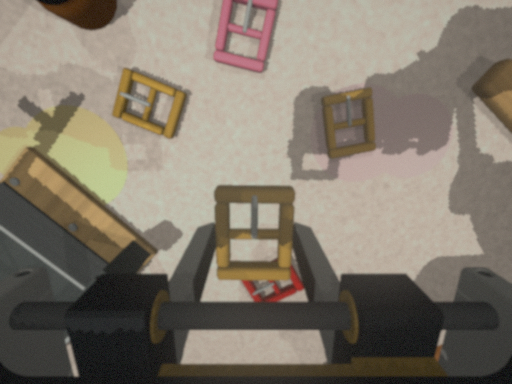

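Call:
arm_command --pt "-1 0 0 0 -0.13" --pt "-1 0 0 0 -0.13" --pt "-1 0 0 0 -0.13" --pt "-1 0 0 0 -0.13" --pt "-1 0 0 0 -0.13" --pt "-1 0 0 0 -0.13" --pt "-1 1 -3.5 0 0" --pt "-1 1 -3.5 0 0" --pt "-1 1 -3.5 0 0" --pt "-1 1 -3.5 0 0"

```text
t: 16.2
eef_pos: [0.4772, -0.0633, 0.1431]
tcp_rot: [-3.131, -0.237, 0.006]
wrist_force: [0.0, -0.5, -1.1]
finger_gap: 0.0557
```

Call:
arm_command --pt "-1 1 -3.5 0 0" --pt "-1 1 -3.5 0 0" --pt "-1 1 -3.5 0 0" --pt "-1 1 -3.4 0 0" --pt "-1 0 0 0 0" --pt "-1 0 0 0 0"

```text
t: 16.8
eef_pos: [0.4959, 0.0789, 0.1434]
tcp_rot: [3.132, 0.242, -0.006]
wrist_force: [1.0, 0.0, -0.5]
finger_gap: 0.0557
```

```bash
python3 - <<'E'
from h import *
go(c2w(-45,-60,22),-81.4)
m,im=cam('wrist'); cv2.imwrite('pics/w9.png',im[:,:,::-1]); 
E
```

```text
t 16.8 pos [0.4959 0.0789 0.1434] cage [-49.3 -57.4 143.4] jawyaw -81.2 F [ 1.   0.  -0.5] gap 0.0557 j [ 0.02  0.21  1.75 -0.    1.18  1.44]
spin 0.004 shift cm x 0.43 y 0.26 z 12.14
```

View pics/w9.png

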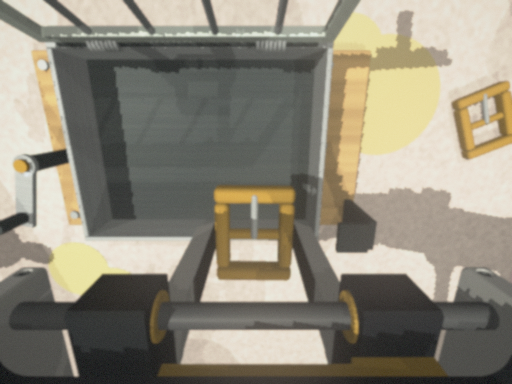

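Call:
arm_command --pt "-1 0.4 0.2 2 0" --pt "-1 0 0 3 0" --pt "-1 0 0 3 0" --pt "-1 0 0 2 0" --pt "-1 0 0 1 0" --pt "-1 0 0 0.7 0" --pt "-1 0 0 0.3 0" --pt "-1 0 0 0 0"

```text
t: 17.65
eef_pos: [0.502, 0.0768, 0.0258]
tcp_rot: [3.133, 0.238, 0.001]
wrist_force: [0.5, -0.4, -0.4]
finger_gap: 0.0556
```

```bash
python3 - <<'E'
from h import *
st()
E
```

```text
t 17.65 pos [0.502  0.0768 0.0258] cage [-43.5 -60.4  25.8] jawyaw -81.3 F [ 0.5 -0.4 -0.4] gap 0.0556 j [0.01 0.35 1.91 0.   0.89 1.43]
```

Call:
arm_command --pt "-1 0 0 0.3 0" --pt "-1 0 0 0.2 0" --pt "0.45 0 0 0 0" --pt "0.45 0 0 0 0" --pt "0.45 0 0 0 0" --pt "0.45 0 0 -1 0" --pt "0.45 0 0 -3 0" --pt "0.45 0 0 -4 0" --pt "0.45 0 0 -4 0" --pt "1 0 0 -2 0"

```text
t: 18.65
eef_pos: [0.5034, 0.0772, 0.1647]
tcp_rot: [3.132, 0.238, 0.01]
wrist_force: [0.6, 0.5, -1.1]
finger_gap: 0.0731
```

```bash
python3 - <<'E'
from bk import *
m,im=cam('wrist'); cv2.imwrite('pics/w10.png',im[:,:,::-1]); 
go([.460,-.344,.15],-113.9)
buckles()
E
```

```text
t 18.7 pos [0.5049 0.0772 0.1668] cage [-40.6 -60.4 166.8] jawyaw -81.3 F [ 0.8 -0.2  1. ] gap 0.0765 j [0.02 0.2  1.71 0.   1.22 1.43]
spin 0.569 shift cm x 12.96 y 40.33 z 1.68
buckle px [346.1 216.6] at [ 0.4584 -0.3432] short side dir deg 66.2 size [0.072 0.056]
buckle px [295.4 171.2] at [ 0.6116 -0.169 ] short side dir deg 122.6 size [0.056 0.072]
```

View pics/w10.png

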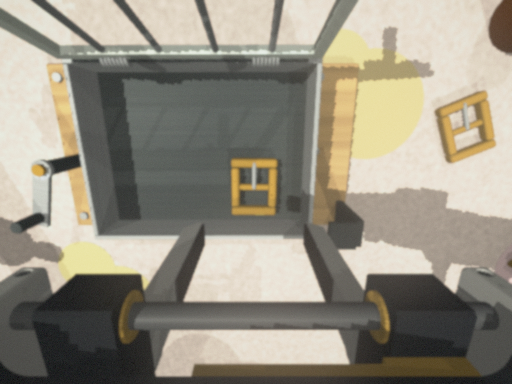

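Buckle A lies on the cage floor at (254,187). On to buckle B.

Call:
arm_command --pt "1 0 0 0 0.142" --pt "1 0 0 0 0.142" --pt "1 0 0 0 0.142" --pt "1 0 0 0 0.142" --pt "1 1.3 4 0 0" --pt "1 1.3 4 0 0" --pt "1 1.3 4 0 0" --pt "1 1.3 4 0 0" --pt "1 1.3 4 0 0"

```text
t: 19.65
eef_pos: [0.4788, -0.1332, 0.159]
tcp_rot: [-3.073, 0.649, 0.004]
wrist_force: [0.5, 0.3, -0.1]
finger_gap: 0.0941
```

Call:
arm_command --pt "1 1.3 4 0 0" --pt "1 1.3 4 0 0" --pt "1 1.3 4 0 0" --pt "1 1.3 4 0 0" --pt "1 1.2 4 0 0" --pt "1 0 0 0 0" --pt "1 0 0 0 0"

```text
t: 20.35
eef_pos: [0.4568, -0.3407, 0.1587]
tcp_rot: [-3.071, 0.652, 0.005]
wrist_force: [-0.1, 0.8, 0.3]
finger_gap: 0.0938
```

```bash
cat > wb.py <<'E'
from h import *
def wb(tag):
    m,im=cam('wrist'); cv2.imwrite(f'pics/{tag}.png',im[:,:,::-1]); 
    mk=cv2.morphologyEx(brass(im),cv2.MORPH_CLOSE,np.ones((5,5)))
    for c in cv2.findContours(mk,cv2.RETR_EXTERNAL,cv2.CHAIN_APPROX_NONE)[0]:
        if cv2.contourArea(c)<600: continue
        r=cv2.minAreaRect(c);P=np.array([onz(m,*p,.012)[:2] for p in cv2.boxPoints(r)]);e=[P[1]-P[0],P[2]-P[1]]
        if abs(sum(np.linalg.norm(x) for x in e)-.128)>.015: continue
        print(np.round(r[0]),P.mean(0).round(4),[np.linalg.norm(x).round(3) for x in e],[np.degrees(np.arctan2(x[1],x[0])).round(1) for x in e])
E
python3 - <<'E'
from wb import *
go([.459,-.344,.0035],-113.9); wb('w11')
E
```

```text
t 20.35 pos [ 0.4568 -0.3407  0.1587] cage [-150.6 -466.4  158.7] jawyaw -114.0 F [-0.1  0.8  0.3] gap 0.0938 j [-0.76  0.3   1.59  0.    1.26  1.23]
spin -0.001 shift cm x 0.33 y 0.21 z 15.52
[405. 197.] [ 0.3601 -0.5134] [np.float64(0.037), np.float64(0.105)] [np.float64(-77.2), np.float64(-164.5)]
[257. 180.] [ 0.4595 -0.3468] [np.float64(0.052), np.float64(0.07)] [np.float64(-113.9), np.float64(157.6)]
[ 72. 123.] [ 0.6131 -0.1735] [np.float64(0.056), np.float64(0.075)] [np.float64(-64.8), np.float64(-146.3)]
```

View pics/w11.png

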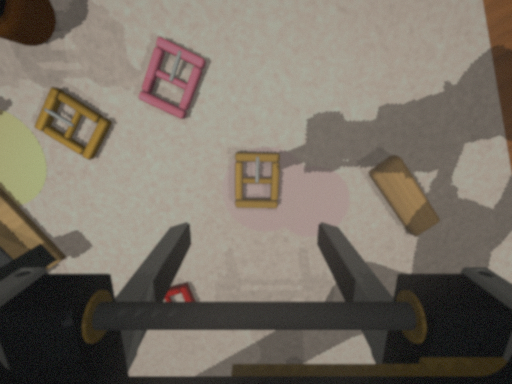

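Call:
arm_command --pt "1 0.3 0.3 4 0" --pt "1 0 0 4 0" --pt "1 0 0 3 0" --pt "1 0 0 2.5 0" --pt "1 0 0 1.2 0" --pt "1 0 0 0.7 0" --pt "-1 0 0 0 0" --pt "-1 0 0 0 0" --pt "-1 0 0 0 0" --pt "-1 0 0 0 0" --pt "-1 0 0 0 0" --pt "-1 0 0 0 0" --force 30

```text
t: 21.6
eef_pos: [0.4596, -0.3453, 0.0071]
tcp_rot: [3.073, -0.649, 0.002]
wrist_force: [0.1, -0.2, 2.3]
finger_gap: 0.0557
```

Call:
arm_command --pt "-1 0 0 0 0" --pt "-1 0 0 -2 0" --pt "-1 0 0 -3 0" --pt "-1 0 0 -3 0" --pt "-1 0 0 -3 0" --pt "-1 0 0 -3 0" --pt "-1 0 0 0 0"

```text
t: 22.3
eef_pos: [0.4615, -0.3468, 0.1503]
tcp_rot: [3.07, -0.648, 0.011]
wrist_force: [0.3, -0.4, -1.4]
finger_gap: 0.0554
```

```bash
python3 - <<'E'
from h import *
go(c2w(-45,60,150),-81.4)
E
```

```text
t 22.3 pos [ 0.4615 -0.3468  0.1503] cage [-146.9 -473.1  150.3] jawyaw -113.8 F [ 0.3 -0.4 -1.4] gap 0.0554 j [-0.77  0.31  1.6   0.    1.23  1.22]
spin -0.566 shift cm x 10.19 y -53.31 z 0.03
```

Call:
arm_command --pt "-1 0 0 0 -0.142" --pt "-1 0 0 0 -0.142" --pt "-1 0 0 0 -0.142" --pt "-1 0 0 0 -0.14" --pt "-1 0.73 -3.8 0 0" --pt "-1 0.73 -3.8 0 0" --pt "-1 0.73 -3.8 0 0" --pt "-1 0.73 -3.8 0 0" --pt "-1 0.73 -3.8 0 0" --pt "-1 0.73 -3.8 0 0" --pt "-1 0.73 -3.8 0 0"

```text
t: 23.4
eef_pos: [0.4689, -0.0724, 0.1447]
tcp_rot: [-3.132, -0.234, 0.004]
wrist_force: [0.2, -0.7, -1.5]
finger_gap: 0.0556
```

Call:
arm_command --pt "-1 0.73 -3.8 0 0" --pt "-1 0.73 -3.8 0 0" --pt "-1 0.73 -3.8 0 0" --pt "-1 0.73 -3.8 0 0" --pt "-1 0.73 -3.8 0 0" --pt "-1 0.73 -3.8 0 0" --pt "-1 0.73 -3.8 0 0" --pt "-1 0 0 0 0" --pt "-1 0 0 0 0" --pt "-1 0 0 0 0"

```text
t: 24.4
eef_pos: [0.4803, 0.1954, 0.1454]
tcp_rot: [3.132, 0.234, -0.003]
wrist_force: [-0.5, 0.5, -1.2]
finger_gap: 0.0556
```

```bash
python3 - <<'E'
from h import *
go(c2w(-45,60,25),-81.4)
m,im=cam('wrist'); cv2.imwrite('pics/w12.png',im[:,:,::-1]); 
E
```

```text
t 24.4 pos [0.4803 0.1954 0.1454] cage [-47.3  60.1 145.4] jawyaw -81.4 F [-0.5  0.5 -1.2] gap 0.0556 j [ 0.25  0.24  1.72 -0.    1.19  1.67]
spin -0.001 shift cm x 0.23 y 0.01 z 12.04
```

View pics/w12.png

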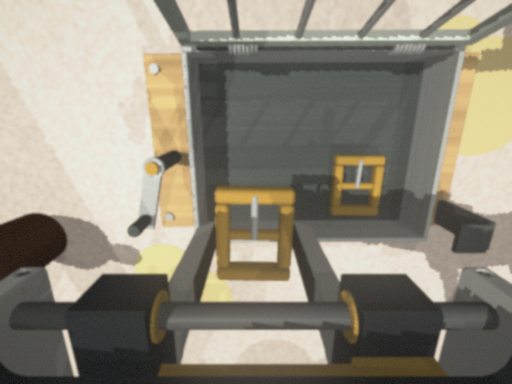

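Call:
arm_command --pt "-1 0.2 0 2 0" --pt "-1 0 0 3 0" --pt "-1 0 0 3 0" --pt "-1 0 0 2 0" --pt "-1 0 0 1 0" --pt "-1 0 0 0.7 0" --pt "-1 0 0 0.3 0" --pt "-1 0 0 0 0"

```text
t: 25.25
eef_pos: [0.4836, 0.1966, 0.0269]
tcp_rot: [-3.133, -0.234, -0.002]
wrist_force: [0.1, -0.0, -1.5]
finger_gap: 0.0558
```

```bash
python3 - <<'E'
from h import *
st()
E
```

```text
t 25.25 pos [0.4836 0.1966 0.0269] cage [-43.8  60.8  26.9] jawyaw -81.4 F [ 0.1 -0.  -1.5] gap 0.0558 j [0.25 0.36 1.88 0.   0.9  1.67]
```

Call:
arm_command --pt "-1 0 0 0.3 0" --pt "0.45 0 0 0 0" --pt "0.45 0 0 0 0" --pt "0.45 0 0 0 0" --pt "0.45 0 0 -1 0" --pt "0.45 0 0 -3 0" --pt "0.45 0 0 -4 0" --pt "0.45 0 0 -4 0" --pt "1 0 0 -2 0"

```text
t: 26.15
eef_pos: [0.4848, 0.1973, 0.168]
tcp_rot: [-3.131, -0.235, -0.01]
wrist_force: [0.9, -0.1, -0.3]
finger_gap: 0.0732
```

```bash
python3 - <<'E'
from bk import *
m,im=cam('wrist'); cv2.imwrite('pics/w13.png',im[:,:,::-1]); 
go([.611,-.169,.15],-57.4)
buckles()
E
```

```text
t 26.2 pos [0.4863 0.1977 0.1701] cage [-40.9  61.5 170.1] jawyaw -81.4 F [ 1.3 -0.   2.4] gap 0.0769 j [0.25 0.22 1.68 0.   1.24 1.67]
spin -0.419 shift cm x -9.25 y 37.61 z 2.01
buckle px [295.4 171.2] at [ 0.6114 -0.1692] short side dir deg 122.6 size [0.056 0.071]
```

View pics/w13.png

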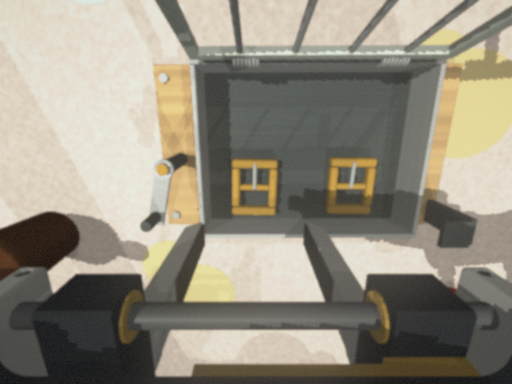

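Call:
arm_command --pt "1 0 0 0 -0.14" --pt "1 0 0 0 -0.14" --pt "1 0 0 0 -0.139" --pt "1 -0.9 3.7 0 0" --pt "1 -0.9 3.7 0 0" --pt "1 -0.9 3.7 0 0" --pt "1 -0.9 3.7 0 0" --pt "1 -0.9 3.7 0 0"

```text
t: 27.05
eef_pos: [0.544, 0.0153, 0.162]
tcp_rot: [-3.014, -0.881, 0.004]
wrist_force: [0.6, -0.5, 1.0]
finger_gap: 0.0941
```

Call:
arm_command --pt "1 -0.9 3.7 0 0" --pt "1 -0.9 3.7 0 0" --pt "1 -0.9 3.7 0 0" --pt "1 -0.9 3.7 0 0" --pt "1 -0.9 3.7 0 0" --pt "1 0 0 0 0" --pt "1 0 0 0 0"

```text
t: 27.75
eef_pos: [0.6055, -0.1637, 0.1616]
tcp_rot: [-3.014, -0.878, 0.004]
wrist_force: [-0.1, 0.2, -0.3]
finger_gap: 0.0941
```

```bash
python3 - <<'E'
from wb import *
go([.611,-.169,.0035],-57.4); wb('w14')
E
```

```text
t 27.75 pos [ 0.6055 -0.1637  0.1616] cage [  22.9 -313.6  161.6] jawyaw -57.5 F [-0.1  0.2 -0.3] gap 0.0941 j [-0.38  0.38  1.46  0.    1.31  0.63]
spin -0.002 shift cm x 0.18 y 0.74 z 15.81
[413. 317.] [ 0.5591 -0.4789] [np.float64(0.036), np.float64(0.101)] [np.float64(-49.2), np.float64(-131.5)]
[262. 180.] [ 0.614  -0.1714] [np.float64(0.07), np.float64(0.052)] [np.float64(31.7), np.float64(-57.5)]
```

View pics/w14.png

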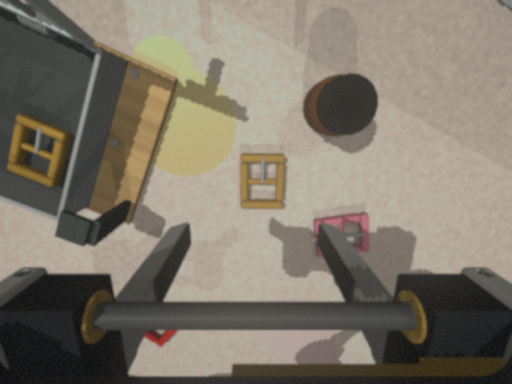

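Call:
arm_command --pt "1 0.3 0.8 4 0" --pt "1 0 0 4 0" --pt "1 0 0 3 0" --pt "1 0 0 2.7 0" --pt "1 0 0 1.4 0" --pt "1 0 0 0.8 0" --pt "-1 0 0 0 0" --pt "-1 0 0 0 0" --pt "-1 0 0 0 0" --pt "-1 0 0 0 0" --pt "-1 0 0 0 0" --pt "-1 0 0 0 0" --force 30

```text
t: 29.0
eef_pos: [0.6139, -0.169, 0.0052]
tcp_rot: [3.014, 0.881, 0.002]
wrist_force: [-0.3, -0.7, 2.5]
finger_gap: 0.0556
```

Call:
arm_command --pt "-1 0 0 0 0" --pt "-1 0 0 -2 0" --pt "-1 0 0 -3 0" --pt "-1 0 0 -3 0" --pt "-1 0 0 -3 0" --pt "-1 0 0 -3 0" --pt "-1 0 0 0 0"

```text
t: 29.7
eef_pos: [0.6159, -0.1696, 0.1486]
tcp_rot: [3.011, 0.88, 0.011]
wrist_force: [0.7, -1.3, -1.8]
finger_gap: 0.0558
```

```bash
python3 - <<'E'
from h import *
go(c2w(-60,-150,150),-81.4)
go(c2w(30,0,150),-81.4)
E
```

```text
t 29.7 pos [ 0.6159 -0.1696  0.1486] cage [  32.2 -321.   148.6] jawyaw -57.4 F [ 0.7 -1.3 -1.8] gap 0.0558 j [-0.38  0.4   1.46  0.    1.27  0.62]
spin 0.419 shift cm x -9.22 y -17.10 z -0.14
t 29.7 pos [ 0.6159 -0.1696  0.1486] cage [  32.2 -321.   148.6] jawyaw -57.4 F [ 0.7 -1.3 -1.8] gap 0.0558 j [-0.38  0.4   1.46  0.    1.27  0.62]
spin 0.419 shift cm x -0.22 y -32.10 z -0.14
```

Call:
arm_command --pt "-1 0 0 0 0.14" --pt "-1 0 0 0 0.14" --pt "-1 0 0 0 0.139" --pt "-1 -0.13 -3.2 0 0" --pt "-1 -0.13 -3.2 0 0" --pt "-1 -0.13 -3.2 0 0" --pt "-1 -0.13 -3.2 0 0" --pt "-1 -0.13 -3.2 0 0"

```text
t: 30.5
eef_pos: [0.5814, -0.0101, 0.1423]
tcp_rot: [-3.132, -0.234, 0.005]
wrist_force: [-0.1, 0.2, -1.3]
finger_gap: 0.0554
```

Call:
arm_command --pt "-1 -0.13 -3.2 0 0" --pt "-1 -0.13 -3.2 0 0" --pt "-1 -0.13 -3.2 0 0" --pt "-1 -0.13 -3.2 0 0" --pt "-1 -0.13 -3.3 0 0" --pt "-1 0 0 0 0" --pt "-1 0 0 0 0" --pt "-1 0 0 0 0"

```text
t: 31.3
eef_pos: [0.5522, 0.1459, 0.1435]
tcp_rot: [3.132, 0.234, -0.003]
wrist_force: [-0.4, -0.4, -1.0]
finger_gap: 0.0554
```

```bash
python3 - <<'E'
from h import *
go(c2w(20,0,25),-81.4)
m,im=cam('wrist'); cv2.imwrite('pics/w15.png',im[:,:,::-1]); 
E
```

```text
t 31.3 pos [0.5522 0.1459 0.1435] cage [ 16.5   0.4 143.5] jawyaw -81.4 F [-0.4 -0.4 -1. ] gap 0.0554 j [ 0.14  0.31  1.61 -0.    1.22  1.56]
spin -0.001 shift cm x 0.35 y 0.04 z 11.85
```

View pics/w15.png

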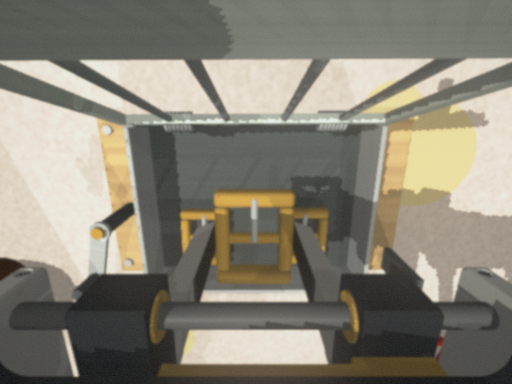

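The wrist camera would come close to the lid here. I'll back off, turn the hand half round so the camera faces the robot, then place the buckle.

Call:
arm_command --pt "-1 -3 0 -1 0" --pt "-1 -3 0 -1 0" --pt "-1 -3 0 0 0" --pt "-1 0 0 0 -0.143" --pt "-1 0 0 0 -0.143" --pt "-1 0 0 0 -0.143" --pt "-1 0 0 0 -0.143" --pt "-1 0 0 0 -0.143" --pt "-1 0 0 0 -0.143" --pt "-1 0 0 0 -0.143" --pt "-1 0 0 0 -0.143" --pt "-1 0 0 0 -0.143"

```text
t: 32.55
eef_pos: [0.4638, 0.1322, 0.1643]
tcp_rot: [2.361, 2.072, -0.0]
wrist_force: [0.3, 0.1, -1.7]
finger_gap: 0.0553
```

Call:
arm_command --pt "-1 0 0 0 -0.143" --pt "-1 0 0 0 -0.143" --pt "-1 0 0 0 -0.143" --pt "-1 0 0 0 -0.143" --pt "-1 0 0 0 -0.143" --pt "-1 0 0 0 -0.143" --pt "-1 0 0 0 -0.143" --pt "-1 0 0 0 -0.143" --pt "-1 0 0 0 -0.143" --pt "-1 0 0 0 -0.143" --pt "-1 0 0 0 -0.143" --pt "-1 0 0 0 -0.143"

```text
t: 33.75
eef_pos: [0.4638, 0.1322, 0.1643]
tcp_rot: [-0.024, 3.142, -0.0]
wrist_force: [0.6, -0.1, -2.3]
finger_gap: 0.0556
```

```bash
python3 - <<'E'
from h import *
go(c2w(22,0,25),98.6)
E
```

```text
t 33.75 pos [0.4638 0.1322 0.1643] cage [-7.300e+01  1.000e-01  1.643e+02] jawyaw 90.9 F [ 0.6 -0.1 -2.3] gap 0.0556 j [ 0.13  0.17  1.76 -0.    1.22 -1.45]
spin -0.135 shift cm x -9.50 y -0.01 z 13.93
```

Call:
arm_command --pt "-1 0 0 0 -0.135" --pt "-1 -2.5 0 0 0" --pt "-1 -2.5 0 0 0" --pt "-1 -2.5 0 0 0" --pt "-1 -2 0 0 0" --pt "-1 0 0 3 0" --pt "-1 0 0 3 0" --pt "-1 0 0 3 0" --pt "-1 0 0 2 0" --pt "-1 0 0 1.5 0" --pt "-1 0 0 1 0" --pt "-1 0 0 0 0"

```text
t: 34.95
eef_pos: [0.5567, 0.1462, 0.0281]
tcp_rot: [0.227, -3.131, 0.0]
wrist_force: [-0.6, -0.7, -1.5]
finger_gap: 0.0556
```

```bash
python3 - <<'E'
from h import *
go(c2w(22,0,22),98.6)
E
```

```text
t 34.95 pos [0.5567 0.1462 0.0281] cage [21.   0.  28.1] jawyaw 98.3 F [-0.6 -0.7 -1.5] gap 0.0556 j [ 0.14  0.43  1.75 -0.    0.96 -1.58]
spin -0.005 shift cm x -0.10 y -0.00 z 0.61
```

Call:
arm_command --pt "-1 0 0 0.5 0" --pt "-1 0 0 0.1 0" --pt "0.45 0 0 0 0" --pt "0.45 0 0 0 0" --pt "0.45 0 0 0 0" --pt "0.45 0 0 -1 0" --pt "0.45 0 0 -3 0" --pt "0.45 0 0 -4 0" --pt "0.45 0 0 -4 0" --pt "0 4 0 -2 0" --pt "-0.5 4 0 0 0" --pt "-1 4 0 0 0"

```text
t: 36.15
eef_pos: [0.4383, 0.1297, 0.1652]
tcp_rot: [-0.229, 3.13, 0.0]
wrist_force: [-0.2, 0.3, 0.3]
finger_gap: 0.0477
```

```bash
python3 - <<'E'
from bk import *
st(); buckles('t3')
m,im=cam('scene'); cv2.imwrite('pics/s3.png',im[:,:,::-1])
a=cv2.imread('pics/t3.png');b=cv2.resize(a[125:235,135:265],None,fx=5,fy=5);cv2.imwrite('pics/t3c.png',b)
b=cv2.resize(im[150:300,180:350,::-1],None,fx=4,fy=4);cv2.imwrite('pics/s3c.png',b)
E
```

```text
t 36.15 pos [0.4383 0.1297 0.1652] cage [-98.6   1.5 165.2] jawyaw 98.4 F [-0.2  0.3  0.3] gap 0.0477 j [ 0.14  0.12  1.81  0.    1.2  -1.58]
```

View pics/t3.png

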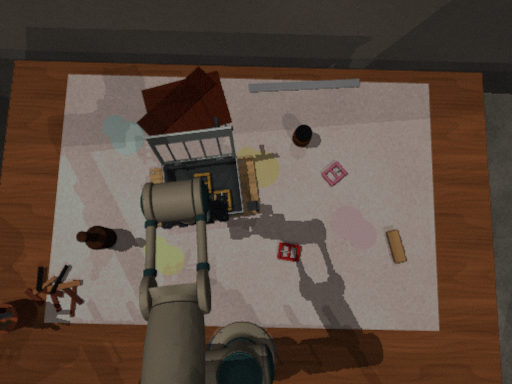

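View pics/s3c.png

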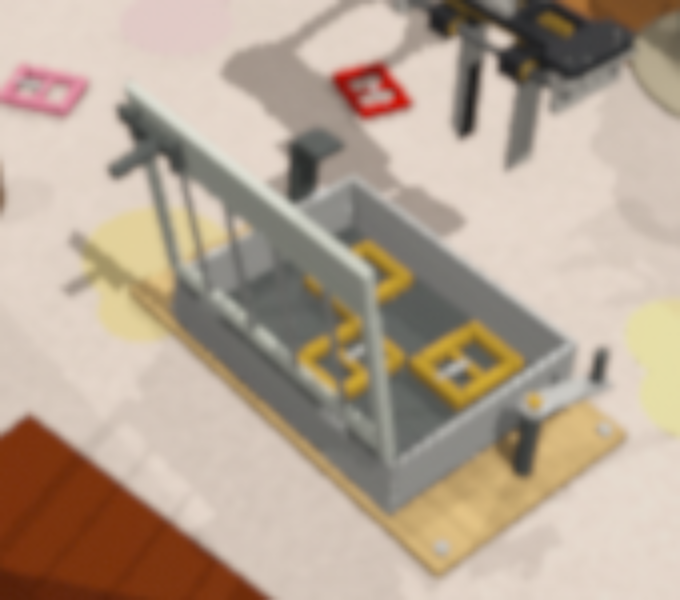

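All three buckles lie flat inside, and no brass is left on the bench. Next I'll go over the open lid and behind it to close it.

```bash
python3 - <<'E'
from h import *
go(c2w(-98,-40,310),98.6)
go(c2w(170,-40,310),98.6)
th=np.linspace(1.75,0,19); prev=None
for i,t in enumerate(th):
    r=172+11*(1-t/1.75)
    x=95-r*np.cos(t)+4*np.sin(t)+8; z=70+r*np.sin(t)+4*np.cos(t)
    print(round(t,2),round(x,1),round(z,1), None if prev is None else (round(-(x-prev[0])/10,2),round(-(z-prev[1])/10,2)))
    prev=(x,z)
E
```

```text
t 36.25 pos [0.4329 0.1292 0.1642] cage [-104.     1.8  164.2] jawyaw 98.4 F [ 0.6  0.7 -0.1] gap 0.0393 j [ 0.14  0.12  1.82  0.    1.21 -1.58]
spin -0.003 shift cm x -0.60 y -4.18 z -14.58
t 36.25 pos [0.4329 0.1292 0.1642] cage [-104.     1.8  164.2] jawyaw 98.4 F [ 0.6  0.7 -0.1] gap 0.0393 j [ 0.14  0.12  1.82  0.    1.21 -1.58]
spin -0.003 shift cm x -27.40 y -4.18 z -14.58
1.75 137.6 238.5 None
1.65 121.1 241.7 (np.float64(1.65), np.float64(-0.32))
1.56 104.4 243.3 (np.float64(1.68), np.float64(-0.16))
1.46 87.5 243.2 (np.float64(1.69), np.float64(0.01))
1.36 70.6 241.5 (np.float64(1.69), np.float64(0.17))
1.26 53.9 238.1 (np.float64(1.67), np.float64(0.34))
1.17 37.6 233.1 (np.float64(1.63), np.float64(0.5))
1.07 21.8 226.5 (np.float64(1.58), np.float64(0.66))
0.97 6.6 218.4 (np.float64(1.52), np.float64(0.81))
0.88 -7.7 208.8 (np.float64(1.43), np.float64(0.96))
0.78 -21.1 197.8 (np.float64(1.34), np.float64(1.1))
0.68 -33.4 185.6 (np.float64(1.23), np.float64(1.23))
0.58 -44.5 172.1 (np.float64(1.11), np.float64(1.34))
0.49 -54.2 157.6 (np.float64(0.98), np.float64(1.45))
0.39 -62.6 142.2 (np.float64(0.83), np.float64(1.54))
0.29 -69.4 125.9 (np.float64(0.68), np.float64(1.62))
0.19 -74.6 109.0 (np.float64(0.52), np.float64(1.69))
0.1 -78.1 91.7 (np.float64(0.36), np.float64(1.74))
0.0 -80.0 74.0 (np.float64(0.19), np.float64(1.77))
```

Call:
arm_command --pt "-1 0 -1.4 -4 0" --pt "-1 0 -1.4 -4 0" --pt "-1 0 -1.4 -4 0" --pt "-1 0 0 -2.6 0" --pt "-1 -3.5 0 0 0" --pt "-1 -3.5 0 0 0" --pt "-1 -3.5 0 0 0" --pt "-1 -3.5 0 0 0" --pt "-1 -3.5 0 0 0" --pt "-1 -3.5 0 0 0" --pt "-1 -3.5 0 0 0" --pt "-1 -2.9 0 0 0"

```text
t: 37.45
eef_pos: [0.7183, 0.1284, 0.3095]
tcp_rot: [-0.229, 3.132, 0.0]
wrist_force: [-0.2, -0.5, 0.1]
finger_gap: 0.0006
```

Call:
arm_command --pt "-1 0 0 0 0" --pt "-1 0 0 0 0"

```text
t: 37.65
eef_pos: [0.7165, 0.1281, 0.3088]
tcp_rot: [0.229, -3.132, -0.0]
wrist_force: [0.1, 0.1, -0.3]
finger_gap: 0.0006
```

```bash
python3 - <<'E'
from h import *
go(c2w(160,-40,238),98.6)
m,im=cam('scene'); cv2.imwrite('pics/s4.png',im[:,:,::-1])
E
```

```text
t 37.65 pos [0.7165 0.1281 0.3088] cage [176.2 -41.7 308.8] jawyaw 98.4 F [ 0.1  0.1 -0.3] gap 0.0006 j [ 0.08  0.5   0.91  0.    1.73 -1.64]
spin -0.004 shift cm x 1.62 y 0.17 z 7.08
```

View pics/s4.png

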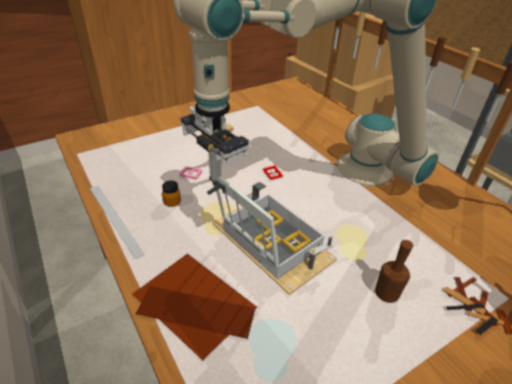

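Call:
arm_command --pt "-1 0 1 0 0" --pt "-1 0 0 2.5 0" --pt "-1 0 0 2.5 0" --pt "-1 0 0 2.2 0" --pt "-1 0 0 0 0" --pt "-1 1.5 0 0 0" --pt "-1 1.5 0 0 0"

```text
t: 38.4
eef_pos: [0.6846, 0.1341, 0.2393]
tcp_rot: [-0.23, 3.131, 0.001]
wrist_force: [-0.6, -0.2, -0.0]
finger_gap: 0.0005
```

```bash
python3 - <<'E'
from h import *
st()
E
```

```text
t 38.4 pos [0.6846 0.1341 0.2393] cage [145.6 -31.  239.3] jawyaw 98.4 F [-0.6 -0.2 -0. ] gap 0.0005 j [ 0.09  0.45  1.15  0.    1.54 -1.62]
```

Call:
arm_command --pt "-1 1.2 0 0 0" --pt "-1 1.2 0 -0.3 0" --pt "-1 1.7 0 -0.1 0" --pt "-1 1.7 0 0 0" --pt "-1 1.7 0 0.2 0" --pt "-1 1.7 0 0.3 0" --pt "-1 1.6 0 0.5 0" --pt "-1 1.6 0 0.7 0" --pt "-1 1.5 0 0.8 0"

```text
t: 39.3
eef_pos: [0.5496, 0.1137, 0.2188]
tcp_rot: [-0.229, 3.124, 0.0]
wrist_force: [5.3, 0.3, -0.3]
finger_gap: 0.0007
```

```bash
python3 - <<'E'
from h import *
st()
m,im=cam('scene'); cv2.imwrite('pics/s5.png',im[100:330,150:400,::-1])
E
```

```text
t 39.3 pos [0.5496 0.1137 0.2188] cage [  9.1 -31.  218.8] jawyaw 98.4 F [ 5.3  0.3 -0.3] gap 0.0007 j [ 0.08  0.24  1.52  0.    1.37 -1.64]
```

View pics/s5.png

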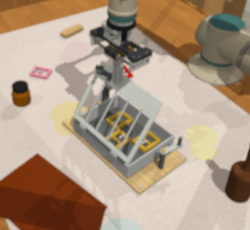

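The lid is following at about 5 N. Continuing down.

Call:
arm_command --pt "-1 1.4 0 1 0" --pt "-1 1.3 0 1.1 0" --pt "-1 1.2 0 1.2 0" --pt "-1 1.1 0 1.3 0" --pt "-1 1 0 1.5 0" --pt "-1 0.8 0 1.5 0" --pt "-1 0.7 0 1.6 0" --pt "-1 0.5 0 1.7 0" --pt "-1 0.4 0 1.5 0" --pt "-1 0.2 0 0.8 0" --pt "-1 0 0 0 0"

```text
t: 40.45
eef_pos: [0.4634, 0.1011, 0.0854]
tcp_rot: [-0.229, 3.131, 0.0]
wrist_force: [2.6, 1.0, 4.7]
finger_gap: 0.0003
```

```bash
python3 - <<'E'
from h import *
st()
m,im=cam('scene'); cv2.imwrite('pics/s6.png',cv2.resize(im[130:300,180:350,::-1],None,fx=3.5,fy=3.5))
E
```

```text
t 40.45 pos [0.4634 0.1011 0.0854] cage [-78.  -30.6  85.4] jawyaw 98.4 F [2.6 1.  4.7] gap 0.0003 j [ 0.07  0.23  1.9   0.    1.01 -1.65]
```

View pics/s6.png

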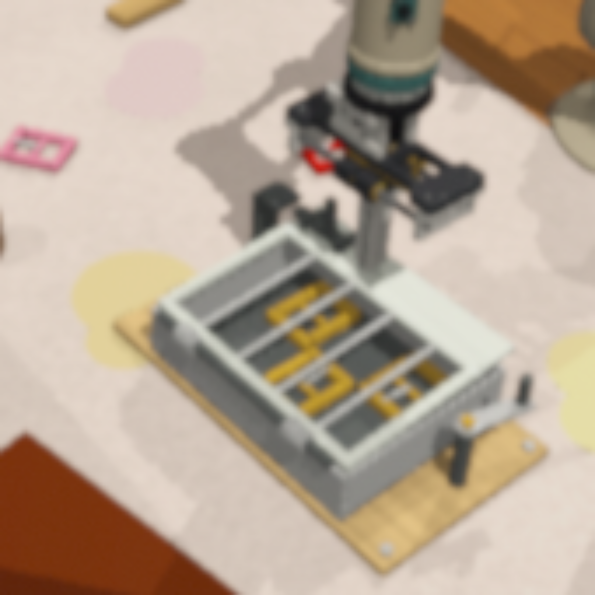

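Call:
arm_command --pt "-1 0 0 0.5 0" --pt "-1 0 0 0.4 0" --pt "-1 0 0 0.2 0" --pt "-1 0 0 0.2 0" --pt "-1 0 0 0 0" --pt "-1 0 0 0 0"

```text
t: 41.1
eef_pos: [0.4629, 0.101, 0.0727]
tcp_rot: [-0.229, 3.132, 0.0]
wrist_force: [0.3, -0.0, 11.4]
finger_gap: 0.0004
```

```bash
python3 - <<'E'
from h import *
st()
E
```

```text
t 41.1 pos [0.4629 0.101  0.0727] cage [-78.5 -30.6  72.7] jawyaw 98.4 F [ 0.3 -0.  11.4] gap 0.0004 j [ 0.07  0.24  1.92  0.    0.98 -1.65]
```

Call:
arm_command --pt "-1 0 0 0.1 0" --pt "-1 0 -1 0 0" --pt "-1 0 -1 0 0" --pt "-1 0 -0.8 0 0" --pt "-1 0 -0.5 0 0" --pt "-1 0 0 0 0"

```text
t: 41.7
eef_pos: [0.4672, 0.0706, 0.072]
tcp_rot: [-0.225, 3.132, 0.009]
wrist_force: [-0.3, 6.7, 14.3]
finger_gap: 0.0002
```

```bash
python3 - <<'E'
from h import *
st()
m,im=cam('wrist'); cv2.imwrite('pics/w16.png',im[:,:,::-1])
E
```

```text
t 41.7 pos [0.4672 0.0706 0.072 ] cage [-78.8 -61.3  72. ] jawyaw 98.2 F [-0.3  6.7 14.3] gap 0.0002 j [-0.    0.24  1.92  0.01  0.98 -1.72]
```

View pics/w16.png

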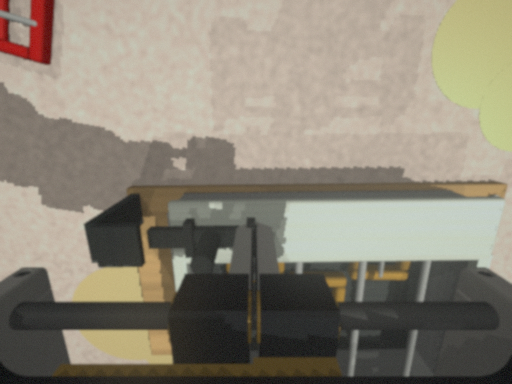

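Call:
arm_command --pt "-1 0 -0.5 0 0" --pt "-1 0 -0.5 0 0" --pt "-1 0 -0.5 0 0" --pt "-1 0 -0.5 0 0" --pt "-1 0 -0.5 0 0" --pt "-1 0 -0.5 0 0" --pt "-1 0 -0.3 0 0" --pt "-1 0 0 0 0"

```text
t: 42.55
eef_pos: [0.4708, 0.0458, 0.0718]
tcp_rot: [-0.216, 3.134, 0.032]
wrist_force: [-1.3, 28.8, 15.5]
finger_gap: 0.0004
```

```bash
python3 - <<'E'
from h import *
st()
m,im=cam('wrist'); cv2.imwrite('pics/w17.png',im[:,:,::-1])
E
```

```text
t 42.55 pos [0.4708 0.0458 0.0718] cage [-79.  -86.3  71.8] jawyaw 97.9 F [-1.3 28.8 15.5] gap 0.0004 j [-0.07  0.24  1.92  0.02  0.98 -1.79]
```

View pics/w17.png

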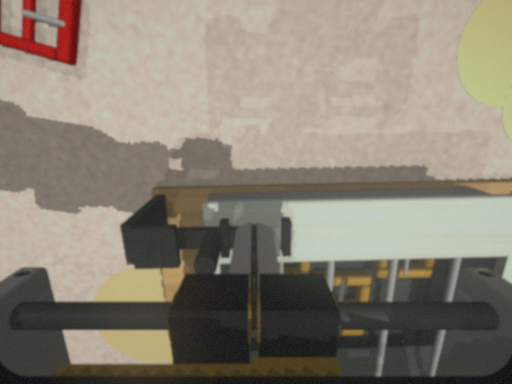

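```bash
python3 - <<'E'
from h import *
s=manip.read_state()
m=manip.camera_model('wrist')
for y in (-80,-92,-106,-114):
    print(y,proj(m,c2w(-80,y,119)).round(0),proj(m,c2w(-80,y,74)).round(0))
print(proj(m,c2w(-80,-137,91)),proj(m,c2w(-80,-167,91)))
im=cv2.imread('pics/w17.png'); cv2.imwrite('pics/w17c.png',cv2.resize(im[180:300,100:320],None,fx=3.5,fy=3.5,interpolation=cv2.INTER_CUBIC))
E
```

```text
-80 [268. 267.] [263. 233.]
-92 [246. 267.] [247. 233.]
-106 [222. 268.] [228. 234.]
-114 [208. 268.] [217. 234.]
[179.42641895 245.58856148] [134.23765272 246.48075556]
```

View pics/w17c.png

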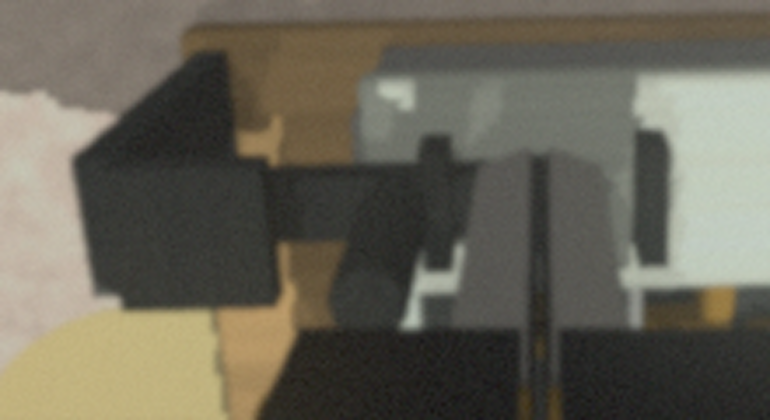

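The knob top at px (205,267) projects to cage y of about -115, which is home. The 29 N side force says it is at its stop. I'll ease off and lift.

Call:
arm_command --pt "-1 0 0.5 0 0" --pt "-1 0 0.5 0 0" --pt "-1 0 0.5 -0.3 0" --pt "-1 0 0 -1 0" --pt "-1 0 0 -3 0" --pt "-1 0 0 -4 0" --pt "-1 0 0 -2 0" --pt "-1 0 0 0 0"

```text
t: 43.4
eef_pos: [0.4703, 0.0503, 0.1758]
tcp_rot: [-0.229, 3.13, -0.0]
wrist_force: [-0.6, -0.2, 0.4]
finger_gap: 0.0004
```

```bash
python3 - <<'E'
from h import *
st()
m,im=cam('wrist'); cv2.imwrite('pics/w18.png',im[:,:,::-1])
for y in (-80,-106,-114):
    print(y,proj(m,c2w(-80,y,119)).round(0),proj(m,c2w(-80,y,74)).round(0))
m,im=cam('scene'); cv2.imwrite('pics/s7.png',cv2.resize(im[130:300,180:350,::-1],None,fx=3.5,fy=3.5))
E
```

```text
t 43.4 pos [0.4703 0.0503 0.1758] cage [-78.9 -81.8 175.8] jawyaw 98.4 F [-0.6 -0.2  0.4] gap 0.0004 j [-0.04  0.14  1.76  0.    1.24 -1.76]
-80 [256. 206.] [256. 193.]
-106 [229. 207.] [233. 193.]
-114 [221. 207.] [225. 193.]
```

View pics/w18.png

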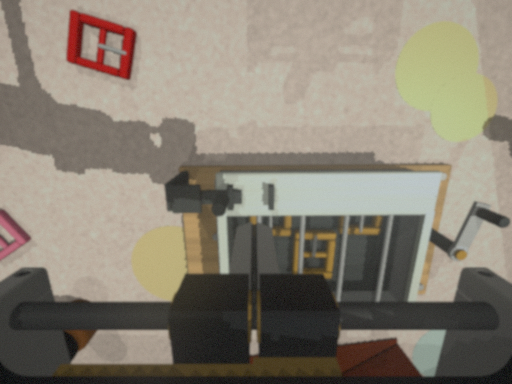

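View pics/s7.png

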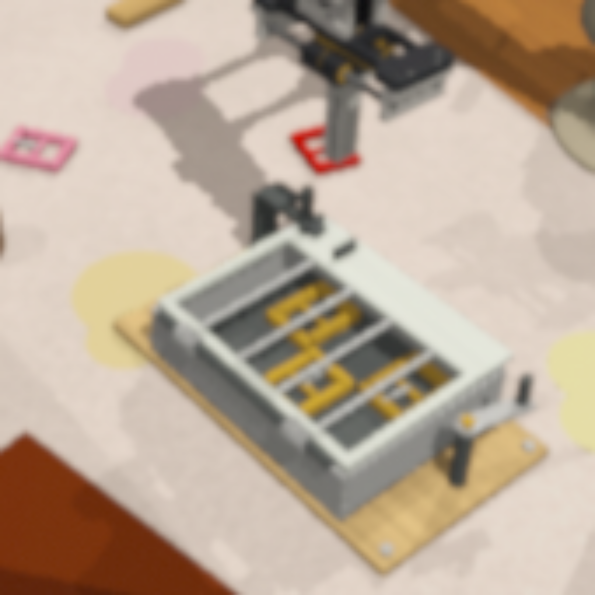

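Call:
arm_command --pt "-1 0 0 -3 0.141" --pt "0 0 0 0 0.141" --pt "0 0 0 0 0.141" --pt "0 0 0 0 0.141" --pt "0 0 0 0 0.141" --pt "0 0 0 0 0.141" --pt "0 0 0 0 0.141" --pt "0 0 0 0 0.141" --pt "0 0 0 0 0.141" --pt "0 0 0 0 0.141" --pt "0 0 0 0 0.141" --pt "0 0 0 0 0.141"

```text
t: 44.7
eef_pos: [0.4677, 0.0504, 0.201]
tcp_rot: [-2.197, -2.239, 0.006]
wrist_force: [0.2, -0.1, 0.3]
finger_gap: 0.0474
```

Call:
arm_command --pt "0 0 0 0 0.141" --pt "0 0 0 0 0.141" --pt "0 0 0 0 0.141" --pt "0 0 0 0 0.141" --pt "0 0 0 0 0.141" --pt "0 0 0 0 0.141" --pt "0 0 0 0 0.141" --pt "0 0 0 0 0.141" --pt "0 0 0 0 0.141" --pt "0 0 0 0 0.141" --pt "0 0 0 0 0.141"

```text
t: 45.8
eef_pos: [0.4677, 0.0504, 0.201]
tcp_rot: [-3.14, -0.061, 0.01]
wrist_force: [0.4, -0.1, -0.3]
finger_gap: 0.0469
```

```bash
python3 - <<'E'
from h import *
go([.4515,.2979,.17],-87.5)
E
```

```text
t 45.8 pos [0.4677 0.0504 0.201 ] cage [-81.4 -81.3 201. ] jawyaw -87.8 F [ 0.4 -0.1 -0.3] gap 0.0469 j [-0.04  0.12  1.72  0.    1.31  1.49]
spin -0.005 shift cm x -0.54 y -24.80 z 3.10
```

Call:
arm_command --pt "0.3 -0.1 -4 0 0" --pt "0.3 -0.1 -4 0 0" --pt "0.3 -0.1 -4 0 0" --pt "0.3 -0.1 -4 0 0" --pt "0.3 -0.1 -4 0 0" --pt "0.3 0 -3 0 0" --pt "0.3 0 -1.8 0 0" --pt "0.3 0 0 2 0" --pt "0.3 0 0 1 0" --pt "0.3 0 0 0 0" --pt "0.3 0 0 0 0"

```text
t: 46.9
eef_pos: [0.4531, 0.2972, 0.1726]
tcp_rot: [3.14, 0.069, -0.003]
wrist_force: [0.3, 1.1, 0.2]
finger_gap: 0.0611
```

```bash
python3 - <<'E'
from h import *
go([.4515,.2979,.0915],-87.5)
m,im=cam('wrist'); cv2.imwrite('pics/w19.png',im[:,:,::-1])
print(proj(m,[.4515,.2979,.113]),proj(m,[.4515,.2979,.083]))
E
```

```text
t 46.9 pos [0.4531 0.2972 0.1726] cage [-58.9 164.8 172.6] jawyaw -87.5 F [0.3 1.1 0.2] gap 0.0611 j [0.45 0.25 1.63 0.   1.27 1.98]
spin 0.0 shift cm x -0.16 y -0.08 z 8.11
[252.06286512 208.71786931] [252.16810041 199.2337736 ]
```

View pics/w19.png

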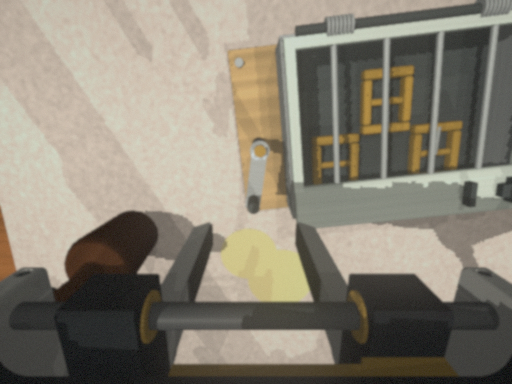

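The pin shows at about (253,206), where predicted. I'll go down, grip it and swing it back.

Call:
arm_command --pt "0.3 -0.2 0 3 0" --pt "0.3 0 0 3 0" --pt "0.3 0 0 2 0" --pt "0.3 0 0 0 0" --pt "-1 0 0 0 0" --pt "-1 0 0 0 0" --pt "-1 0 0 0 0" --pt "-1 0 0 0 0" --pt "-1 0 0 0 0" --pt "-1 0 0 0 0" --pt "-1 0 0 0 0" --pt "-1 0 0 0 0" --force 12

```text
t: 48.15
eef_pos: [0.4516, 0.2979, 0.0936]
tcp_rot: [-3.141, -0.071, -0.0]
wrist_force: [0.5, -1.0, 0.7]
finger_gap: 0.0113
```

```bash
python3 - <<'E'
from h import *
s,Rm,yaw=st()
piv=c2w(-10,155,0)[:2]; pos=s['eef_pos'][:2]; rad=pos-piv
p=w2c(s['eef_pos'])[:2]-np.array([-10,155]); print(np.linalg.norm(p),np.arctan2(-p[0],-p[1]))
d=.14;c,s_=np.cos(d),np.sin(d); new=piv+np.array([[c,-s_],[s_,c]])@rad
a=np.radians(yaw);ty=np.array([np.cos(a),np.sin(a)]);tx=np.array([-np.sin(a),np.cos(a)])
print((new-pos)@tx*100,(new-pos)@ty*100)
E
```

```text
t 48.15 pos [0.4516 0.2979 0.0936] cage [-60.3 165.7  93.6] jawyaw -87.4 F [ 0.5 -1.   0.7] gap 0.0113 j [0.45 0.31 1.75 0.   1.08 1.98]
51.40338364530968 1.7810543524518754
-0.0251957085867256 0.7186182411690877
```

Call:
arm_command --pt "-1 -0.02 0.72 0 -0.14" --pt "-1 -0.02 0.72 0 -0.14" --pt "-1 -0.02 0.72 0 -0.14" --pt "-1 -0.02 0.72 0 -0.14" --pt "-1 -0.02 0.72 0 -0.14" --pt "-1 -0.02 0.72 0 -0.14" --pt "-1 -0.02 0.72 0 -0.14" --pt "-1 0 0 0 0"

```text
t: 48.95
eef_pos: [0.4716, 0.2526, 0.0935]
tcp_rot: [2.738, 1.539, -0.004]
wrist_force: [-2.2, -3.7, 3.7]
finger_gap: 0.0115
```

```bash
python3 - <<'E'
from h import *
s,Rm,yaw=st()
p=w2c(s['eef_pos'])[:2]-np.array([-10,155]); print(np.linalg.norm(p),np.arctan2(-p[0],-p[1]))
E
```

```text
t 48.95 pos [0.4716 0.2526 0.0935] cage [-47.3 118.   93.5] jawyaw -31.3 F [-2.2 -3.7  3.7] gap 0.0115 j [ 0.36  0.31  1.76 -0.    1.08  0.91]
52.503318131698514 0.7889746309482363
```

Call:
arm_command --pt "-1 0 0.72 0 -0.14" --pt "-1 0 0.72 0 -0.14" --pt "-1 0 0.72 0 -0.14" --pt "-1 0 0.72 0 -0.14" --pt "-1 0 0.72 0 -0.14" --pt "-1 0 0.4 0 -0.08" --pt "-1 0 0 0 0"

```text
t: 49.65
eef_pos: [0.5108, 0.2425, 0.0936]
tcp_rot: [1.945, 2.462, -0.006]
wrist_force: [0.1, -7.6, 3.0]
finger_gap: 0.0116
```

```bash
python3 - <<'E'
from h import *
go(c2w(-10,103,93.5),8.6)
m,im=cam('wrist'); cv2.imwrite('pics/w20.png',im[:,:,::-1])
E
```

```text
t 49.65 pos [0.5108 0.2425 0.0936] cage [-10.1 102.2  93.6] jawyaw 13.4 F [ 0.1 -7.6  3. ] gap 0.0116 j [ 0.32  0.35  1.7  -0.01  1.1   0.09]
spin 0.083 shift cm x 0.08 y 0.01 z 0.01
```

View pics/w20.png

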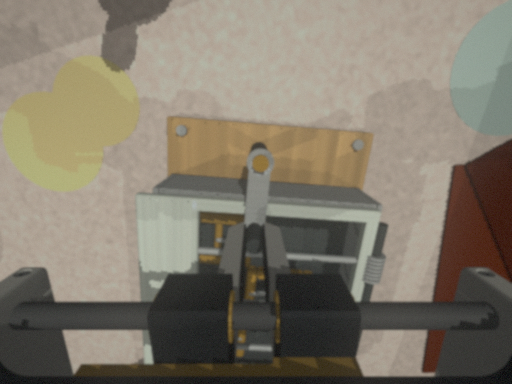

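Call:
arm_command --pt "-1 0.1 0 0 0" --pt "-0.6 0 0 0 0" --pt "-0.2 0 0 0 0" --pt "-0.2 0 0 0 0" --pt "-0.2 0 0 -2 0" --pt "-0.2 0 0 -3 0" --pt "-0.2 0 0 -4 0" --pt "-0.2 0 0 -4 0" --pt "0 0 0 0 0"

```text
t: 50.6
eef_pos: [0.5133, 0.248, 0.2295]
tcp_rot: [1.944, 2.46, 0.017]
wrist_force: [0.3, -0.2, -0.7]
finger_gap: 0.0425
```

```bash
python3 - <<'E'
from h import *
go([.30,.30,.30])
m,im=cam('wrist'); cv2.imwrite('pics/w21.png',im[:,:,::-1])
for p in [(-10,155,87),(-10,103,113),(-10,103,83)]: print(p,proj(m,c2w(*p)).round(1))
E
```

```text
t 50.6 pos [0.5133 0.248  0.2295] cage [ -6.8 107.2 229.5] jawyaw 13.4 F [ 0.3 -0.2 -0.7] gap 0.0425 j [0.33 0.25 1.48 0.   1.4  0.09]
spin 0.0 shift cm x 9.99 y -19.54 z -7.05
(-10, 155, 87) [252.8 146.3]
(-10, 103, 113) [249.4 193.6]
(-10, 103, 83) [249.4 187. ]
```

View pics/w21.png

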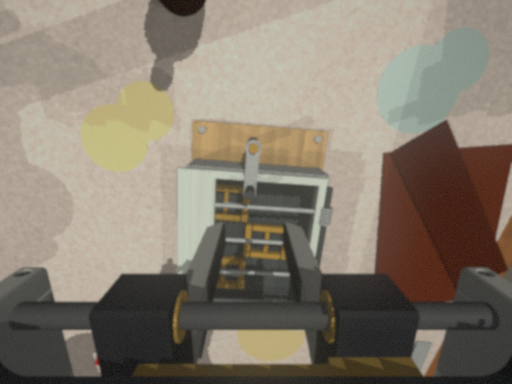

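```bash
python3 - <<'E'
from h import *
go([.35,-.22,.30])
E
```

```text
t 50.65 pos [0.5116 0.2473 0.2265] cage [ -8.5 106.8 226.5] jawyaw 13.4 F [ 0.1  0.7 -0.7] gap 0.0452 j [0.33 0.25 1.49 0.   1.4  0.09]
spin 0.0 shift cm x -41.72 y -26.54 z -7.35
```

Call:
arm_command --pt "0 0 0 -4 0" --pt "0 0 0 -3.4 0" --pt "0 -3 -3 0 0" --pt "0 -3.6 -2.4 0 0" --pt "0 -3.6 -2.4 0 0" --pt "0 -3.6 -2.4 0 0" --pt "0 -3.6 -2.4 0 0" --pt "0 -3.6 -2.4 0 0" --pt "0 -3.6 -2.4 0 0" --pt "0 -3.6 -2.4 0 0" --pt "0 -3.6 -2.4 0 0" --pt "0 -3.6 -2.4 0 0"

```text
t: 51.85
eef_pos: [0.3514, -0.1559, 0.296]
tcp_rot: [-1.946, -2.464, -0.001]
wrist_force: [0.7, -0.7, -0.1]
finger_gap: 0.047
```

Call:
arm_command --pt "0 -3.6 -1 0 0" --pt "0 -3 -1 0 0" --pt "0 0 0 0 0" --pt "0 0 0 0 0"

```text
t: 52.25
eef_pos: [0.348, -0.2236, 0.296]
tcp_rot: [-1.947, -2.461, -0.002]
wrist_force: [1.3, -0.4, -0.8]
finger_gap: 0.0472
```

```bash
python3 - <<'E'
from h import *
st()
m,im=cam('top'); cv2.imwrite('pics/t4.png',im[:,:,::-1])
b=cv2.resize(im[145:235,145:265,::-1],None,fx=6,fy=6,interpolation=cv2.INTER_CUBIC)
a=cv2.imread('pics/top0_cage.png')
cv2.imwrite('pics/t4c.png',b)
cv2.imwrite('pics/cmp.png',np.vstack([cv2.resize(im0[195:220,215:265],None,fx=12,fy=12,interpolation=cv2.INTER_CUBIC) for im0 in (cv2.imread('pics/top0.png'),im[:,:,::-1])]))
m,im=cam('scene'); cv2.imwrite('pics/s8.png',cv2.resize(im[130:300,180:350,::-1],None,fx=3.5,fy=3.5))
cv2.imwrite('pics/cmps.png',np.hstack([cv2.resize(i[165:215,240:300],None,fx=6,fy=6,interpolation=cv2.INTER_CUBIC) for i in (cv2.imread('pics/scene0.png'),im[:,:,::-1])]))
E
```

```text
t 52.25 pos [ 0.348  -0.2236  0.296 ] cage [-240.7 -334.4  296. ] jawyaw 13.3 F [ 1.3 -0.4 -0.8] gap 0.0472 j [-0.74 -0.01  1.63  0.    1.53 -0.97]
```

View pics/t4.png

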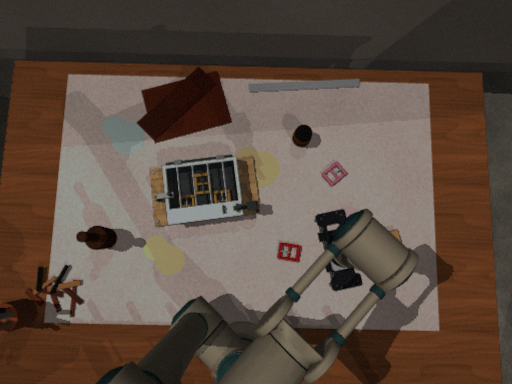

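View pics/t4c.png

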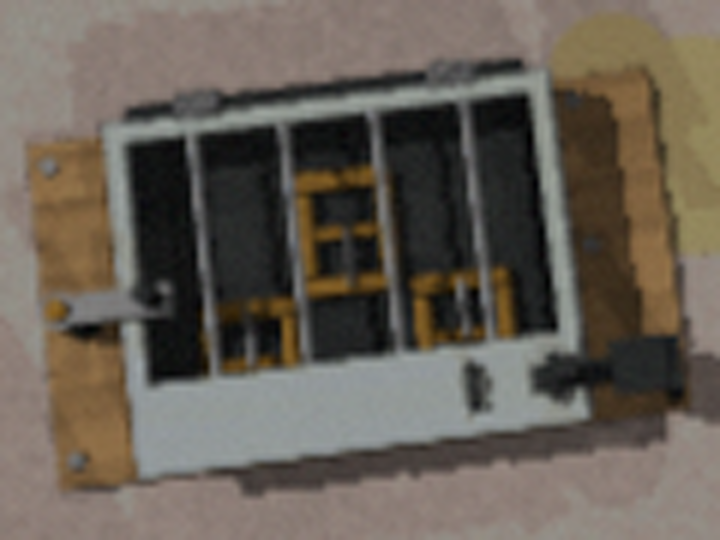

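View pics/cmp.png

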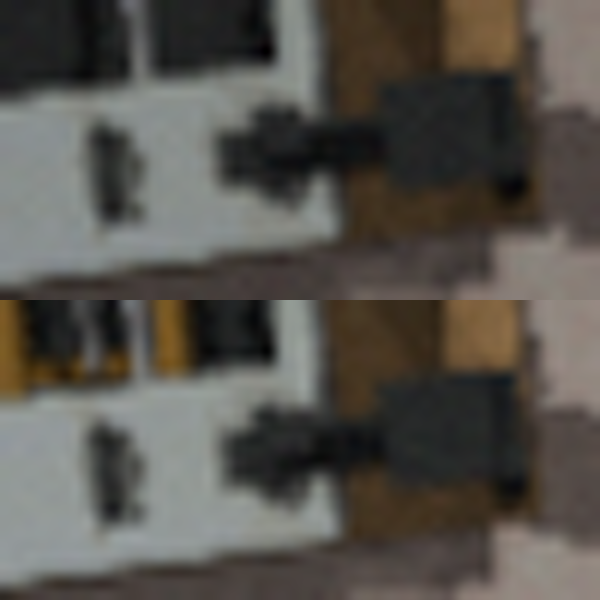

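View pics/cmps.png

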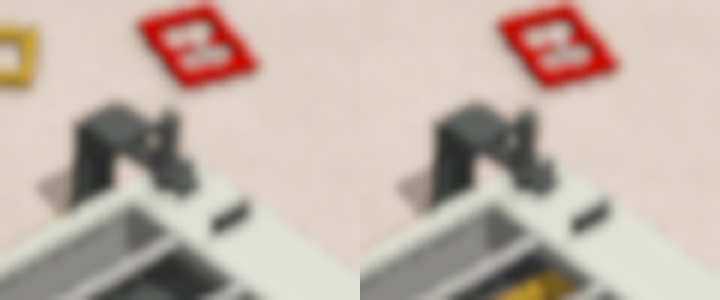

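The knob matches its starting, bolted position in both views, the clip is square over the lid edge, and all three buckles show inside under the shut lid. Handing in.

```bash
python3 -c "
from plant import manip
print(manip.job_done())"
```

```text
the job is handed in; nothing more can be done
None
```

The cage is loaded, bolted and clipped, and the job was handed in at about 52 s of the 210 s allowed. I swung the clip clear to about 1.78 rad, drew the bolt and let the lid open fully. I then laid the three brass buckles present flat inside. I closed the lid from behind and held it down with about 15 N while sliding the bolt home. Last, I swung the clip back and moved the arm clear.

**Last checks:**
- **Buckles:** the final top view shows all three under the grille. No brass was left in view on the bench, and the pink and red look-alikes were left alone.
- **Bolt:** the knob matches its starting bolted position in the before-and-after crops, perhaps 1 mm further home. The closed fingers stopped at cage y -86, with about 29 N sideways, while the knob already read about -115. The finger face seemed about 7 mm short of the knob. I took it as home from the images, not from finger geometry.
- **Lid:** it stayed down after I released it.
- **Clip:** its angle is about 0, within roughly 0.02 rad, and it lies over the lid's left edge.
- **Other objects:** the jar and mallet stand where they were. The slicker was mostly hidden by the arm in the last view. I never moved near it, but I did not see it fully again.

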